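# Lock the reagents away in the combination box

### The job

Unlock the combination box by turning its dial right to 8, then left to 50, then right to 15, stopping for about half a second at each number. Lift the lid off and clear of the box, stand every amber reagent bottle from the bench in front of the white tube rack (not those far back) upright in a pocket of its own inside, then put the lid back: tuck its far edge under the lip and lower the near edge until it lies fully down and flat. Finally turn the dial left to 0 to lock it, and leave the red-capped jars beside the box where they are.

Things in the scene. Friction and masses are not known exactly. Their poses are not given: they have to be found in the camera images.
- lockbox: Grey open-topped steel box, fixed, at a varying place and yaw. Origin: centre of its underside; x points away from the robot (far), y left, z up. Compartment inside: x -53 to 53, y -122 to 122 mm, floor z 10, rim z 118 mm. On the near rim two stops (y -110 to -60, 60 to 110 mm) rise to z 124, inner face x -61.5. In front stands the black lock housing: x -175 to -68, y +-59, top z 118 mm.
- lip (a point): Middle of the free (near) edge of the dark steel retaining lip along the box's far rim, at its underside: x 47, y 0, z 129 mm in the box, so 11 mm above the rim. The lip is 4 mm thick and runs to a back stop whose face is at x 60 mm; cheeks close its ends at y +-130 mm, which leaves 6 mm beside the lid each side.
- dial (a joint): Dial angle in rad: 0 when the red pointer points at the box (box +x), growing to the right (clockwise from above). Scale like a clock face, 60 numbers a turn, 0.1047 rad each: 0 towards the box, 15 right, 30 nearest the robot, 45 left; so 8 is +0.838, 50 is -1.047, 15 is +1.571. Yellow marks at 15, 30, 45, white every 5, fine every 1. Stops at +-2.6 rad. Starts near 0; stays where left; turns with 0.05 N m.
- dial_grip (a point): Centre of the dial's black knob bar, on its upright axis (x -115 mm in the box), to be gripped from above: bar 50 mm long along the pointer (this point's x axis), 16 mm thick, 32 mm tall, from z 135 to 167 mm over the bench.
- disc (a point): Centre of the steel locking disc that turns with the knob: z 126 to 132 mm, radius 46 mm, with one flat 24 mm from the axis, a quarter turn left (counter-clockwise) of the pointer. With the flat facing the box, at number 15 (give or take about 2), the lid's tab can pass up or down; otherwise the disc overhangs the tab and holds the lid's near edge down.
- lid_handle (a point): Centre of the bar of the loose lid's blue bridge handle, over the lid's middle: 14 mm (lid x) by 90 mm (y) by 16 mm tall, 34 mm above the lid's underside, open for 20 mm below; lid 0.25 kg. Seated: at x 0, y 0, z 152 mm in the box, axes as the box's; play 3 mm in x, 6 in y. To remove: raise the near edge about 10 degrees, draw it 15 to 20 mm nearer out of the lip, lift; to fit, the reverse.
- lid_far_edge (a point): Middle of the far edge of the lid, at its underside, 57 mm beyond the handle (lid x). The lid is an aluminium plate 114 mm (x) by 248 mm (y), 6 mm thick; its far 17 mm are a tongue only 4 mm thick that goes under the lip.
- lid_tab (a point): Middle of the near end of the lid's tab, at its underside: the tab, 36 mm wide and 6 mm thick, sticks out 22 mm from the lid's near edge (to lid x -79 mm) and lies under the locking disc when the lid is seated. The bench to the right of the lock housing, as far as the red-capped jars and down to its front edge at x 0.35 m, is free: room to lay the lid down.
- bottle_blue_center (a point): Centre (half-way up, 52.5 mm above the foot) of the amber reagent bottle with the blue cap, 54 mm across and 105 mm tall; z is its upright axis. The round cap, 33 mm across, is the top 17 mm (88 to 105 mm above the foot). May be absent.
- bottle_black_1_center (a point): Centre (half-way up, 47.5 mm above the foot) of one of two alike amber reagent bottles with a black cap, 48 mm across and 95 mm tall; z is its upright axis. The round cap, 29 mm across, is the top 17 mm (78 to 95 mm above the foot). May be absent.
- bottle_black_2_center (a point): Centre (half-way up, 47.5 mm above the foot) of one of two alike amber reagent bottles with a black cap, 48 mm across and 95 mm tall; z is its upright axis. The round cap, 29 mm across, is the top 17 mm (78 to 95 mm above the foot). May be absent.
- pocket_1 (a point): Floor centre of a square bottle pocket in the rigid black insert inside the box, at x 0, y 78, z 10 mm in the box: 63 mm wide both ways, 50 mm deep (insert top at z 60 mm), open above.
- pocket_2 (a point): Floor centre of a square bottle pocket in the rigid black insert inside the box, at x 0, y 0, z 10 mm in the box: 63 mm wide both ways, 50 mm deep (insert top at z 60 mm), open above.
- pocket_3 (a point): Floor centre of a square bottle pocket in the rigid black insert inside the box, at x 0, y -78, z 10 mm in the box: 63 mm wide both ways, 50 mm deep (insert top at z 60 mm), open above.
- jar_4: Sample jar with a red screw lid, 63 mm across, 72 mm tall, origin at the centre of its foot; a bystander, to be left alone.
- jar_5: Sample jar with a red screw lid, 63 mm across, 72 mm tall, origin at the centre of its foot; a bystander, to be left alone.
There are look-alikes about, which are no part of the job. Leave any pink look-alike of the part that bears bottle_blue_center alone. What is shaped like the part that bears bottle_black_2_center but yellow is not meant.

How it is judged:
By the outcome, as a careful person would: the job done as asked, in the order asked, and still so for the second after the job is handed in, with the robot touching nothing.
Of bottle_blue, bottle_black_1, bottle_black_2 only 2 to 3 are there at a start; the rules pass over those that are not, and their reading is None.
At some moment in a run one of lid may be knocked a few centimetres aside while the robot is not near it.
It also fails if it takes over 192 s, if anything falls off the work surface, if the arm or the gripper's body presses on something with over 40 N, if the wrist force passes 120 N, or if a joint passes its speed limit or range.

### The arm

A 6-joint arm with a two-finger parallel gripper is mounted at the origin on a cart in front of the work surface, level with it; the furniture and walls round the work are solid. World frame = base frame: x ahead of the robot, y to its left, z up, the work surface at z = 0. Lengths are in m, angles in rad, forces in N, time in s.
With the tool pointing down it reaches from about 0.35 to 0.875 m from the base axis. Payload 15.5 kg.
Tool frame: the origin (TCP) lies at the very end of the fingers, on their centre line; the grasp point (between the pads) lies 19 mm behind it; y points along the fingers, x is the direction in which the jaws open and shut, and the axes are right-handed (so a half turn about y gives the same grasp; the last joint's range is limited). The gripper opens to 85 mm and grips with 20 to 120 N. Pads are 22 mm wide; open, the fingers measure 114 mm over their backs; the gripper's body (76 mm by 85 mm) begins 54 mm behind the grasp point. The pads swing forward as they close: fully open they stand 13 mm farther back than shut.
Start: joints at [-1.25, 0.494, 1.345, -0, 1.302, -0.096], TCP at [0.252, -0.572, 0.231] pointing down, gripper open.
Joint ranges: [-2.91, 2.91], [-0.82, 2.16], [0.22, 2.67], [-1.22, 4.37], [0.12, 2.79], [-3.08, 3.08]. Speed limits (rad/s): [1.89, 1.89, 2.57, 3.01, 3.01, 3.01].

### API

Orientations are given as a rotation vector (axis times angle).
In Python, from plant import bot, grab_frame, calibration, nets gives the robot as it stands.
- The arm moves only by the tool drive_tool, never from a script. Its argument "increments" is a list of rows, each a list of 7 numbers: the shift along the tool's x, y, z in m, then the turn, a rotation vector about the tool's x, y, z in degrees, then the opening, from 0 (shut) to 1 (fully open). In form: [[x, y, z, rx, ry, rz, jaw], ...]. A call has 1 to 12 rows; each row shifts and turns the commanded pose from where the row before left it, along the tool's axes as they then stand; what a row does not reach is not made up. A row lasts 1/12 s, in which the tool goes at most 41.7 mm and 7.16 degrees, less where a joint would pass 70% of its speed; a pose out of reach is approached as far as the arm can. A call with a gripper value outside its range is refused whole. The fingers move at their own pace and stop on an object; "grip_force" is the grip in N (left out, the last holds). Time passes only in rows, so rows that do not move let the fingers close. It gives the time, the measured TCP pose, the force and the opening at its end, in the units of the state.
- bot.read_state(): the state, without advancing time (a new reading comes with each control period).
- grab_frame(name): name is "scene" or "top" or "wrist"; returns (picture, depth): 384x512x3 uint8, blue, green, red; 384x512 float32, m along the optical axis (not along the pixel's ray), 0 where there is no reading.
- calibration(name): a dict with "fx", "fy", "cx", "cy" (pixels), "D" ([k1, k2, p1, p2, k3] as OpenCV has them; the pictures are not rectified), "R" (3x3) and "t" (3): a world point X has camera coordinates R X + t; the wrist camera has in their place "hand_eye" (4x4, takes a point from camera to tool coordinates, whose origin is the TCP and whose axes are the tool frame's). Camera axes: x right, y down, z forward; pixel columns grow to the right and rows downward; lengths in m; the calibration is good to about 2 mm. A picture is of the moment at which its call begins: read the wrist's pose just before it. calibration takes no time and is no camera call.
- bot.hand_in(): hands the job in, once; it reports no verdict.
Trained networks look in the newest picture that a camera, given by its name, has taken for a name from the list of things; names that differ only in an ending like _2 or _b are one class to them, and where a whole thing is asked for, a point or a joint stands for the part that bears it (a point fixed in the world has none). Each returns a list of dicts, best first, with "score" (0 to 1); they miss things now and then, are a little off and sometimes report something else, mostly with a low value. They report only what shows in the picture. A call takes as long as a camera call. They do not tell look-alikes from the thing itself.
- nets.cut_out(camera, label): "region" (384x512 bool, what is visible of it) and "extent" ([left, top, width, height] in pixels, round what is visible of it).
- nets.tip_of(camera, label): "centre" ([column, row] in pixels: a listed point, or the origin of a listed thing).
The state is a dict: "time": time; "joints": joint angles; "qd": joint speeds; "tau": joint torques, N m; "eef_pos": TCP position; "orientation": TCP orientation; "force": force on the tool from outside, world axes, zero at the start; "moment": the same for the moment, N m; "finger_gap": finger opening in m.
Only numpy, scipy, OpenCV 4.12 (cv2) and the standard library are available. Lean on these libraries where they do the work, as an engineer would, in place of code of your own. Each camera call takes 0.05 s, during which the arm holds its last target.

## Working session

There is one attempt and no reset: what is moved stays moved. The work goes in short steps, Python scripts to look and compute and a tool call to move; the robot and the scene stay as the last step left them, time stands still between calls to the robot, and variables do not carry over. Pictures are saved under pics/ and viewed, and the job is handed in when it is done.

Besides the shell and the picture viewer there is one more tool, called after ">>>" as name(argument=value, ...) on one line, values as JSON. drive_tool: Moves the arm, as the interface text tells. Its arguments: {"type":"object","properties":{"increments":{"type":"array"},"grip_force":{"type":"number"}},"required":["increments"]}

```bash
ls -la; mkdir -p pics; python3 - <<'E'
from plant import bot, grab_frame, calibration, nets
import cv2
print(bot.read_state())
for n in ["scene","top","wrist"]:
    im,d=grab_frame(n); cv2.imwrite(f"pics/{n}0.png",im); print(n,calibration(n))
E
```

```text
total 12
drwxr-xr-x  3 agent agent 4096 Dec  6 22:45 .
drwxr-xr-x 23 root  root  4096 Dec  6 22:45 ..
drwxr-xr-x  2 agent agent 4096 Dec  6 22:45 pics
{'time': 0.0, 'joints': array([-1.25049824e+00,  4.94207034e-01,  1.34617458e+00, -9.83063328e-06,
        1.30247743e+00, -9.54980632e-02]), 'qd': array([ 0.00096337,  0.0006578 , -0.00285215, -0.00064921, -0.00138609,
        0.00038914]), 'tau': array([-2.64144983e-03, -8.82171464e+01, -3.83863413e+01, -4.02254109e-04,
        1.00270472e-02, -6.91447326e-05]), 'eef_pos': array([ 0.25233082, -0.57138683,  0.2306707 ]), 'orientation': array([-1.37688788,  0.89841718, -0.8967793 ]), 'force': array([0.27388274, 0.78056552, 0.20341767]), 'moment': array([-0.03370206, -0.01357451,  0.04952604]), 'finger_gap': 0.08524688659709877}
scene {'fx': 409.2699120722741, 'fy': 409.2699120722741, 'cx': 252.3284341325437, 'cy': 192.85104424130733, 'D': array([-0.08380136,  0.        ,  0.        ,  0.        ,  0.        ]), 'R': array([[-9.86986363e-01,  1.60803356e-01,  4.46910068e-04],
       [ 1.32472480e-01,  8.14664942e-01, -5.64599039e-01],
 
[... 345 characters left out ...]
109853],
       [-0.99313269, -0.00764016, -0.11674365],
       [ 0.11681887, -0.01027659, -0.99310007]]), 't': array([0.0438805 , 0.57633178, 1.56374496])}
wrist {'fx': 307.25234807394986, 'fy': 307.25234807394986, 'cx': 248.51984594666683, 'cy': 192.49012881530732, 'D': array([-0.07265167,  0.        ,  0.        ,  0.        ,  0.        ]), 'hand_eye': array([[ 9.99999518e-01, -1.66516168e-04, -9.67424075e-04,
        -1.26340101e-03],
       [ 8.75065537e-04, -2.95393784e-01,  9.55375186e-01,
        -1.42345516e-01],
       [-4.44856474e-04, -9.55375572e-01, -2.95393496e-01,
         7.44039320e-02],
       [ 0.00000000e+00,  0.00000000e+00,  0.00000000e+00,
         1.00000000e+00]])}
```

View pics/scene0.png

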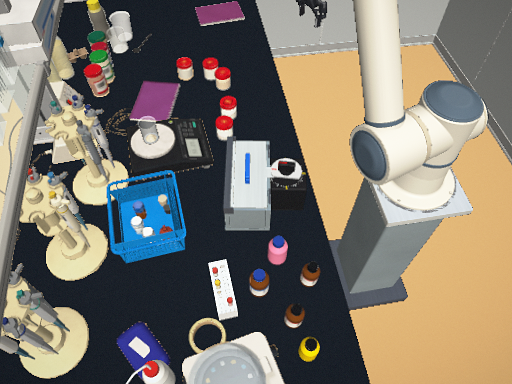

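View pics/top0.png

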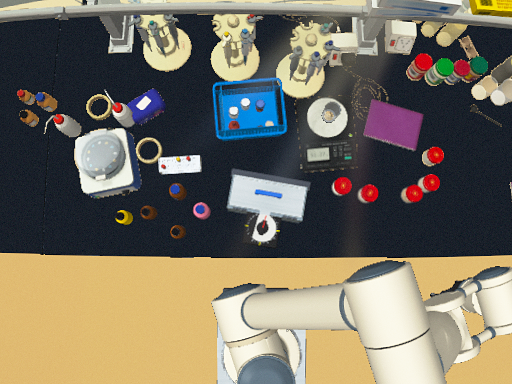

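View pics/wrist0.png

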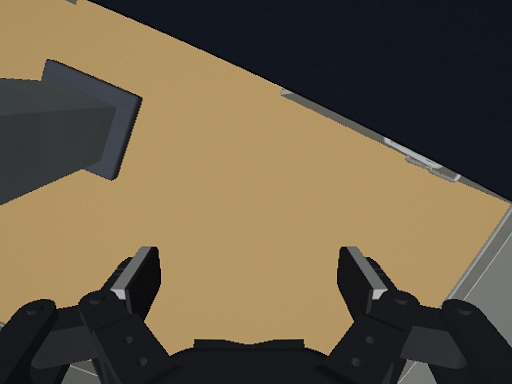

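```bash
cat > h.py <<'E'
from plant import bot, grab_frame, calibration, nets
import cv2, numpy as np
from scipy.spatial.transform import Rotation as Ro
def save(im,name,crop=None,s=1):
    if crop is not None:
        a,b,c,d=crop; im=im[b:d,a:c]
    cv2.imwrite("pics/"+name,cv2.resize(im,None,fx=s,fy=s,interpolation=cv2.INTER_CUBIC) if s!=1 else im)
def cam(name,st=None):
    c=calibration(name); K=np.array([[c['fx'],0,c['cx']],[0,c['fy'],c['cy']],[0,0,1.]])
    if name=='wrist':
        st=st or bot.read_state()
        T=np.eye(4);T[:3,:3]=Ro.from_rotvec(st['orientation']).as_matrix();T[:3,3]=st['eef_pos']
        M=T@c['hand_eye']; R=M[:3,:3].T; t=-R@M[:3,3]
    else: R=np.array(c['R']);t=np.array(c['t'])
    return K,np.array(c['D']),R,t
def rays(cm,px):
    K,D,R,t=cm
    u=cv2.undistortPoints(np.float64(px).reshape(-1,1,2),K,D).reshape(-1,2)
    d=np.c_[u,np.ones(len(u))]
    return (-R.T@t), d@R   # origin, world dirs (cam z=1)
def onplane(cm,px,z):
    o,d=rays(cm,px); s=(z-o[2])/d[:,2]; return o+d*s[:,None]
def bydepth(cm,px,dep):
    o,d=rays(cm,px); return o+d*np.asarray(dep).reshape(-1,1)
def proj(cm,X):
    K,D,R,t=cm
    return cv2.projectPoints(np.float64(X).reshape(-1,1,3),cv2.Rodrigues(R)[0],t,K,D)[0].reshape(-1,2)
def cloud(cm,dep,mask=None):
    m=dep>0
    if mask is not None: m&=mask
    r,c=np.nonzero(m); return bydepth(cm,np.c_[c,r],dep[r,c]),np.c_[c,r]
def boxw(p,pose): # box pts -> world ; pose=(x,y,yaw)
    x,y,a=pose;p=np.atleast_2d(p);c,s=np.cos(a),np.sin(a)
    return np.c_[x+c*p[:,0]-s*p[:,1],y+s*p[:,0]+c*p[:,1],p[:,2]]
E
python3 - <<'E'
from h import *
im,d=grab_frame("top"); cm=cam("top")
Z={'dial_grip':.167,'lid_handle':.152,'lip':.129,'lid_far_edge':.118,'lid_tab':.118,'disc':.132,'bottle_blue_center':.0525,'bottle_black_1_center':.0475,'jar_4':0,'lockbox':0}
for k,z in Z.items():
    for r in nets.tip_of("top",k): 
        print(k,round(r['score'],2),np.round(r['centre'],1),np.round(onplane(cm,[r['centre']],z)[0],4))
P,px=cloud(cm,d)
for nm,sel in {'z.16-.175':(P[:,2]>.145)&(P[:,2]<.18)&(P[:,0]>.3)&(P[:,0]<.8)&(abs(P[:,1])<.3)}.items():
    print(nm,sel.sum(),P[sel].min(0),P[sel].max(0))
# lid plane
sel=(P[:,2]>.11)&(P[:,2]<.140)&(P[:,0]>.45)&(P[:,0]<.75)&(abs(P[:,1])<.25)
print(sel.sum(), np.histogram(P[sel][:,2],10))
print(cv2.minAreaRect(np.float32(P[sel][:,:2])))
save(im,"top_crop.png",(90,150,340,260),3)
E
```

```text
dial_grip 0.61 [262.1 225.2] [0.461  0.0062 0.167 ]
lid_handle 0.88 [265.7 191.8] [ 0.5728 -0.006   0.152 ]
lip 0.69 [273.7 178.6] [ 0.621  -0.0342  0.129 ]
lid_far_edge 0.85 [271.  178.9] [ 0.6216 -0.0257  0.118 ]
lid_tab 0.92 [261.8 218.8] [0.485  0.0054 0.118 ]
disc 0.7 [262.4 224.5] [0.465  0.0038 0.132 ]
bottle_blue_center 0.67 [177.3 192.9] [0.5789 0.3035 0.0525]
bottle_blue_center 0.63 [200.9 207.5] [0.5275 0.2183 0.0525]
bottle_black_1_center 0.49 [182.2 232.7] [0.438  0.2836 0.0475]
jar_4 0.86 [360.2 197.2] [ 0.5745 -0.3646  0.    ]
jar_4 0.84 [336.9 188.2] [ 0.6074 -0.2773  0.    ]
lockbox 0.93 [267.5 200.1] [ 0.5612 -0.0199  0.    ]
z.16-.175 199 [ 0.43200816 -0.05963526  0.14517081] [0.58158014 0.02959591 0.17575946]
3391 (array([ 35,  95, 295, 553, 743, 725, 374, 286, 206,  79]), array([0.11005807, 0.11304434, 0.1160306 , 0.11901687, 0.12200313,
       0.1249894 , 0.12797567, 0.13096193, 0.1339482 , 0.13693447,
       0.13992073]))
((0.5466961860656738, 0.03920134902000427), (0.36104345321655273, 0.19772011041641235), 79.79000854492188)
```

View pics/top_crop.png

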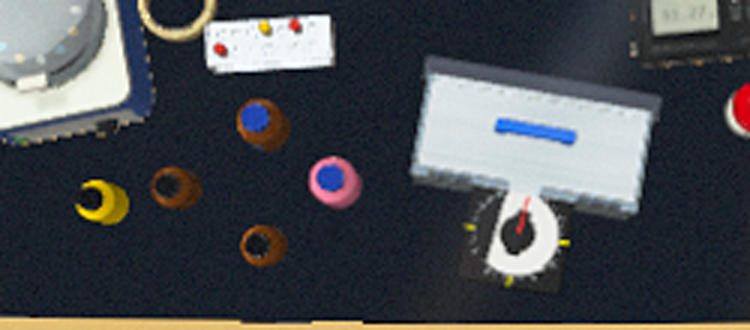

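```bash
python3 - <<'E'
from h import *
s=bot.read_state(); R=Ro.from_rotvec(s['orientation']).as_matrix(); print(np.round(R,3)); print('theta',np.degrees(np.arctan2(R[1,0],R[0,0])), 'q1',np.degrees(s['joints'][0]),'q6',np.degrees(s['joints'][5]))
im,d=grab_frame("top"); cm=cam("top")
P,px=cloud(cm,d)
# handle blue & lid white
hsv=cv2.cvtColor(im,cv2.COLOR_BGR2HSV)
def blob(m,roi):
    a,b,c,e=roi; k=np.zeros_like(m); k[b:e,a:c]=m[b:e,a:c]; return k
hb=blob(((hsv[...,0]>100)&(hsv[...,0]<130)&(hsv[...,1]>120)&(hsv[...,2]>100)),(240,180,300,205))
r,c=np.nonzero(hb); X=onplane(cm,np.c_[c,r],.160); print(len(r),X.mean(0),cv2.minAreaRect(np.float32(X[:,:2])))
lab=nets.cut_out("top","lid_handle")
for L in lab: print(L['score'],L['extent'],L['region'].sum())
m=lab[0]['region']; r,c=np.nonzero(m); X=onplane(cm,np.c_[c,r],.124); print(cv2.minAreaRect(np.float32(X[:,:2])))
for k in ['bottle_blue_center','bottle_black_1_center']:
    for L in nets.cut_out("top",k): print(k,L['score'],L['extent'])
E
```

```text
[[ 0.404  0.     0.915]
 [-0.915 -0.     0.404]
 [ 0.    -1.     0.   ]]
theta -66.1787331091763 q1 -71.64950765678762 q6 -5.47118553606323
106 [ 0.56700799 -0.01370342  0.16      ] ((0.5667912364006042, -0.013338711112737656), (0.08756090700626373, 0.01371463667601347), 80.36724090576172)
0.64 [227.6, 172.6, 79.7, 44.7] 2243
((0.5607760548591614, -0.012560561299324036), (0.2446247935295105, 0.11930239945650101), 80.08793640136719)
bottle_blue_center 0.53 [195.5, 201.1, 13.7, 14.8]
bottle_blue_center 0.48 [169.8, 181.9, 18.1, 14.9]
bottle_black_1_center 0.75 [171.7, 224.2, 15.4, 17.0]
```

>>> drive_tool(increments=[[-0.018, -0.0042, 0.0183, 0, 0, 0, 1], [-0.018, -0.0042, 0.0183, 0, 0, 0, 1], [-0.018, -0.0042, 0.0183, 0, 0, 0, 1], [-0.018, -0.0042, 0.0183, 0, 0, 0, 1], [-0.018, -0.0042, 0.0183, 0, 0, 0, 1], [-0.018, -0.0042, 0.0183, 0, 0, 0, 1], [-0.018, -0.0042, 0.0183, 0, 0, 0, 1], [-0.018, -0.0042, 0.0183, 0, 0, 0, 1], [-0.018, -0.0042, 0.0183, 0, 0, 0, 1], [-0.018, -0.0042, 0.0183, 0, 0, 0, 1], [-0.018, -0.0042, 0.0183, 0, 0, 0, 1], [-0.018, -0.0042, 0.0183, 0, 0, 0, 1]])

```text
time: 1.9
eef_pos: [0.3664, -0.2842, 0.282]
orientation: [-1.378, 0.898, -0.898]
force: [0.3, -0.1, 1.0]
finger_gap: 0.0857
```

>>> drive_tool(increments=[[-0.018, -0.0042, 0.0183, 0, 0, 0, 1], [-0.018, -0.0042, 0.0183, 0, 0, 0, 1], [-0.018, -0.0042, 0.0183, 0, 0, 0, 1], [-0.018, -0.0042, 0.0183, 0, 0, 0, 1], [-0.018, -0.0042, 0.0183, 0, 0, 0, 1], [-0.018, -0.0042, 0.0183, 0, 0, 0, 1], [-0.018, -0.0042, 0.0183, 0, 0, 0, 1], [-0.018, -0.0042, 0.0183, 0, 0, 0, 1], [-0.018, -0.0042, 0.0183, 0, 0, 0, 1], [-0.018, -0.0042, 0.0183, 0, 0, 0, 1], [-0.018, -0.0042, 0.0183, 0, 0, 0, 1], [-0.018, -0.0042, 0.0183, 0, 0, 0, 1]])

```text
time: 2.9
eef_pos: [0.48, 0.0022, 0.3325]
orientation: [-1.377, 0.897, -0.898]
force: [0.7, -0.1, -0.4]
finger_gap: 0.0857
```

>>> drive_tool(increments=[[0, 0, 0, 0, -7, 0, 1], [0, 0, 0, 0, -7, 0, 1], [0, 0, 0, 0, -7, 0, 1], [0, 0, 0, 0, -7, 0, 1], [0, 0, 0, 0, -7, 0, 1], [0, 0, 0, 0, -7, 0, 1], [0, 0, 0, 0, -7, 0, 1], [0, 0, 0, 0, -7, 0, 1], [0, 0, 0, 0, -7, 0, 1], [0, 0, 0, 0, -7, 0, 1], [0, 0, 0, 0, -7, 0, 1]])

```text
time: 3.82
eef_pos: [0.4797, 0.0008, 0.3322]
orientation: [-1.565, -0.153, 0.153]
force: [-0.5, 0.2, -1.1]
finger_gap: 0.0855
```

>>> drive_tool(increments=[[0, 0, 0, 0, -7, 0, 1], [0, 0, 0, 0, -7, 0, 1], [0, 0, 0, 0, -7, 0, 1], [0, 0, 0, 0, -7, 0, 1], [0, 0, 0, 0, -7, 0, 1], [0, 0, 0, 0, -7, 0, 1], [0, 0, 0, 0, -7, 0, 1], [0, 0, 0, 0, -7, 0, 1], [0, 0, 0, 0, -7, 0, 1], [0, 0, 0, 0, -6.6, 0, 1], [0, 0, 0, 0, 0, 0, 1]])

```text
time: 4.73
eef_pos: [0.4797, 0.0008, 0.3321]
orientation: [-1.281, -1.09, 1.09]
force: [-0.0, -0.2, 0.0]
finger_gap: 0.0854
```

```bash
python3 - <<'E'
from h import *
s=bot.read_state(); R=Ro.from_rotvec(s['orientation']).as_matrix(); print('theta',np.degrees(np.arctan2(R[1,0],R[0,0])),s['joints'].round(3)); cm=cam('wrist',s)
im,d=grab_frame("wrist"); save(im,"w1.png")
np.savez('w1.npz',im=im,d=d,R=cm[2],t=cm[3])
imt,dt=grab_frame("top"); save(imt,"top1.png"); np.savez('top1.npz',im=imt,d=dt)
ims,ds=grab_frame("scene"); save(ims,"scene1.png")
Z={'dial_grip':.167,'lid_handle':.152,'lip':.129,'lid_far_edge':.118,'lid_tab':.118,'disc':.132}
for k,z in Z.items():
    for r in nets.tip_of("wrist",k): 
        print(k,round(r['score'],2),np.round(r['centre'],1),np.round(onplane(cm,[r['centre']],z)[0],4))
E
```

```text
theta 80.77537595128568 [-0.123  0.192  1.531  0.     1.418 -1.533]
dial_grip 0.74 [247.4 146. ] [0.4492 0.0054 0.167 ]
lid_handle 0.55 [244.8 244.9] [ 0.5642 -0.0166  0.152 ]
lip 0.84 [246.6 269.3] [ 0.6101 -0.0222  0.129 ]
lid_far_edge 0.97 [247.3 272.7] [ 0.6219 -0.0232  0.118 ]
lid_far_edge 0.63 [460.6 192. ] [0.5547 0.2602 0.118 ]
lid_tab 0.91 [248.4 173.2] [ 0.4886 -0.      0.118 ]
disc 0.89 [246.9 146.9] [0.4552 0.0037 0.132 ]
```

View pics/w1.png

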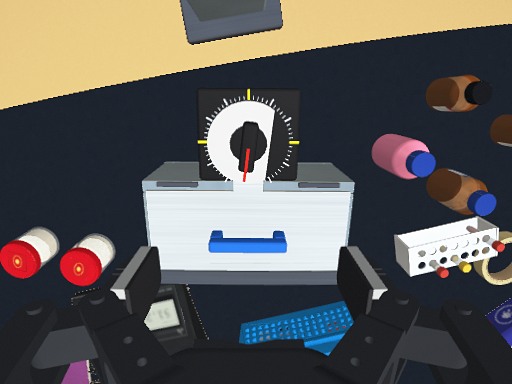

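```bash
cat > fit.py <<'E'
from h import *
from scipy.optimize import least_squares
w=np.load('w1.npz'); tp=np.load('top1.npz')
c=cam('wrist'); cmw=(c[0],c[1],w['R'],w['t']); cmt=cam('top')
obs=[(cmw,(-.115,0,.151),(247.4,146)),(cmw,(0,0,.152),(244.8,244.9)),(cmw,(.047,0,.129),(246.6,269.3)),(cmw,(.057,0,.118),(247.3,272.7)),(cmw,(-.079,0,.118),(248.4,173.2)),(cmw,(-.115,0,.129),(246.9,146.9))]
obst=[(cmt,(-.115,0,.151),(262.1,225.2)),(cmt,(0,0,.152),(265.7,191.8)),(cmt,(-.079,0,.118),(261.8,218.8)),(cmt,(-.115,0,.129),(262.4,224.5))]
def f(p,O): return np.concatenate([(proj(cm,boxw(b,p))[0]-px) for cm,b,px in O])
for n,O in {'w':obs,'t':obst}.items():
    r=least_squares(f,(.57,-.013,-.165),args=(O,),loss='soft_l1'); print(n,r.x[:2],np.degrees(r.x[2]),np.round(r.fun,1))
E
python3 fit.py; python3 - <<'E'
from h import *
w=np.load('w1.npz');save(w['im'],'w1c.png',(130,80,370,290),3)
E
```

```text
w [ 0.56542869 -0.01452251] -9.638485422798441 [-0.1  0.5  1.9  0.7  0.   1.1 -0.6 -0.1 -1.2 -0.7  0.5 -3.3]
t [ 0.5743225  -0.00552231] -5.592453839923599 [-0.   0.6 -0.1 -0.4  1.  -3.1 -0.6  1.6]
```

View pics/w1c.png

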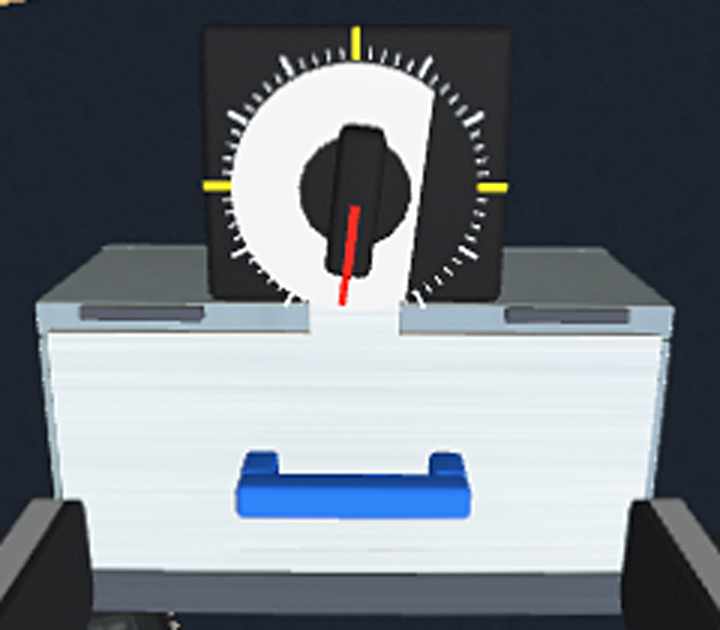

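```bash
cat >> fit.py <<'E'
print('manual')
M=[(cmw,(-.057,-.124,.124),(146,191)),(cmw,(-.057,.124,.124),(350.7,191.7)),(cmw,(-.115,0,.118),(248.2,142.2)),(cmw,(.047,0,.133),(250.0,270.9))]
r=least_squares(f,(.57,-.013,-.165),args=(M,)); print(r.x[:2],np.degrees(r.x[2]),np.round(r.fun,1))
p=r.x
def g(q): # pointer angle: tip
    return proj(cmw,boxw((-.115+.04*np.cos(q),-.04*np.sin(q),.132),p))[0]
for q in np.radians([0,2,4,6,8,10]): print(np.degrees(q),g(q), 'tip crop', (g(q)-[130,80])*3)
o=onplane(cmw,[((342)/3+130,(305)/3+80)],.133)
print('pointer tip on z.133',o)
dv=o[0,:2]-boxw((-.115,0,0),p)[0,:2]; print('angle',np.degrees(p[2])-np.degrees(np.arctan2(dv[1],dv[0])),np.linalg.norm(dv))
# depth check
P,px=cloud(cmw,w['d'])
c_,s_=np.cos(p[2]),np.sin(p[2]); B=np.c_[(P[:,0]-p[0])*c_+(P[:,1]-p[1])*s_,-(P[:,0]-p[0])*s_+(P[:,1]-p[1])*c_,P[:,2]]
for nm,(x0,x1,y0,y1) in {'lid':(-.05,-.02,-.1,.1),'knob':(-.125,-.105,-.004,.004),'handle':(-.004,.004,-.035,.035),'disc':(-.15,-.13,-.03,-.01),'bench':(-.12,-.05,.17,.25)}.items():
    k=(B[:,0]>x0)&(B[:,0]<x1)&(B[:,1]>y0)&(B[:,1]<y1); print(nm,k.sum(),np.round(np.percentile(B[k][:,2],[10,50,90]),4))
k=(B[:,2]>.155)&(B[:,2]<.175)&(abs(B[:,0])<.03); print('handle bbox',B[k].min(0),B[k].max(0),B[k].mean(0))
k=(B[:,2]>.155)&(B[:,2]<.19)&(abs(B[:,0]+.115)<.04); print('knob bbox',B[k].min(0),B[k].max(0),B[k].mean(0))
E
python3 fit.py
```

```text
w [ 0.56542869 -0.01452251] -9.638485422798441 [-0.1  0.5  1.9  0.7  0.   1.1 -0.6 -0.1 -1.2 -0.7  0.5 -3.3]
t [ 0.5743225  -0.00552231] -5.592453839923599 [-0.   0.6 -0.1 -0.4  1.  -3.1 -0.6  1.6]
manual
[ 0.56532116 -0.01206735] -9.139347927834645 [-0.5  0.5  1.2 -0.6  0.4 -0.4 -1.2  0.8]
0.0 [248.66930938 178.30466743] tip crop [356.00792813 294.91400229]
2.0 [247.45525574 178.28649526] tip crop [352.36576723 294.85948578]
4.0 [246.24247132 178.22729663] tip crop [348.72741396 294.68188989]
6.000000000000001 [245.03229847 178.12713029] tip crop [345.09689542 294.38139086]
8.0 [243.82607758 177.98609577] tip crop [341.47823273 293.95828731]
10.0 [242.625146   177.80433341] tip crop [337.875438   293.41300023]
pointer tip on z.133 [[ 0.49409353 -0.00605602  0.133     ]]
angle 7.013095806787785 0.04405136918849901
lid 3798 [0.1227 0.1236 0.1246]
knob 157 [0.1664 0.1674 0.1682]
handle 677 [0.1231 0.1589 0.1602]
disc 339 [0.1312 0.1321 0.1333]
bench 3127 [-0.0012  0.0525  0.1045]
handle bbox [-0.00801451 -0.04694161  0.15501532] [0.00589691 0.04273735 0.16179053] [-0.00173501 -0.00215661  0.15901726]
knob bbox [-0.14085332 -0.01096921  0.15610134] [-0.09018786  0.00936832  0.16968931] [-0.11658455 -0.0006677   0.16676081]
```

>>> drive_tool(increments=[[0, 0, 0, 0, 6.4, 0, 1], [-0.0003, 0.024, 0.0036, 0, 0, 0, 1], [-0.0003, 0.024, 0.0036, 0, 0, 0, 1], [-0.0003, 0.024, 0.0036, 0, 0, 0, 1], [-0.0003, 0.024, 0.0036, 0, 0, 0, 1], [-0.0003, 0.024, 0.0036, 0, 0, 0, 1], [-0.0003, 0.024, 0.0036, 0, 0, 0, 1], [-0.0003, 0.024, 0.0036, 0, 0, 0, 1], [-0.0003, 0.024, 0.0036, 0, 0, 0, 1], [0, 0, 0, 0, 0, 0, 1]])

```text
time: 6.02
eef_pos: [0.4488, 0.0068, 0.137]
orientation: [-1.324, -0.997, 1.004]
force: [-0.9, 1.2, -1.0]
finger_gap: 0.0851
```

```bash
cat >> h.py <<'E'
def st():
    s=bot.read_state(); R=Ro.from_rotvec(s['orientation']).as_matrix()
    print('t',round(s['time'],2),'pos',s['eef_pos'].round(4),'theta',np.degrees(np.arctan2(R[1,0],R[0,0])).round(2),'tooly',R[:,1].round(3),'F',s['force'].round(1),'M',s['moment'].round(2),'gap',round(s['finger_gap'],4),'q',s['joints'].round(2))
    return s
E
python3 - <<'E'
from h import *
s=st(); im,d=grab_frame('wrist'); save(im,'w2.png')
E
```

```text
t 6.02 pos [0.4488 0.0068 0.137 ] theta 73.99 tooly [-0.006  0.001 -1.   ] F [-0.9  1.2 -1. ] M [-0.01  0.08 -0.04] gap 0.0851 q [-0.12  0.39  1.87 -0.    0.88 -1.41]
```

View pics/w2.png

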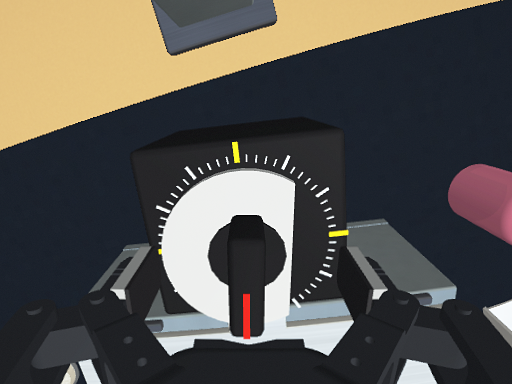

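>>> drive_tool(increments=[[0, 0, 0, 0, 0, 0, 1], [0, -0.001, -0.001, 0, 0, 0, 0], [0, 0, 0, 0, 0, 0, 0], [0, 0, 0, 0, 0, 0, 0], [0, 0, 0, 0, 0, 0, 0], [0, 0, 0, 0, 0, 0, 0], [0, 0, 0, 0, 0, 0, 0], [0, 0, 0, 0, 0, 0, 0], [0, 0, 0, 0, 0, 0, 0], [0, 0, 0, 0, 0, 0, 0]], grip_force=30)

```text
time: 6.9
eef_pos: [0.4522, 0.005, 0.1415]
orientation: [-1.33, -1.001, 1.003]
force: [-5.5, -16.0, 11.9]
finger_gap: 0.0155
```

```bash
python3 - <<'E'
from h import *
s=st(); im,d=grab_frame('wrist'); save(im,'w3.png')
E
```

```text
t 6.9 pos [0.4522 0.005  0.1415] theta 74.05 tooly [-0.    -0.002 -1.   ] F [ -5.5 -16.   11.9] M [-2.3   0.85  0.02] gap 0.0155 q [-0.12  0.38  1.87 -0.    0.89 -1.41]
```

View pics/w3.png

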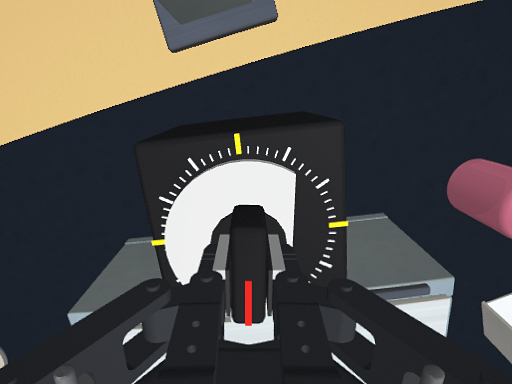

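>>> drive_tool(increments=[[-0.0015, -0.001, 0, 0, 0, 0, 0], [0, 0, 0, 0, 0, 0, 0], [0, 0, 0, 0, 0, 0, 0]])

```text
time: 7.2
eef_pos: [0.452, 0.0048, 0.1417]
orientation: [-1.328, -1.001, 1.001]
force: [4.3, 0.0, -13.8]
finger_gap: 0.0156
```

```bash
python3 - <<'E'
from h import *
s=st()
E
```

```text
t 7.2 pos [0.452  0.0048 0.1417] theta 74.01 tooly [-0.  0. -1.] F [  4.3   0.  -13.8] M [-0.06 -0.7   0.02] gap 0.0156 q [-0.12  0.38  1.87  0.    0.89 -1.41]
```

```bash
python3 - <<'E'
from h import *
s=bot.read_state(); cm=cam('wrist',s)
im=cv2.imread('pics/w3.png'); hsv=cv2.cvtColor(im,cv2.COLOR_BGR2HSV)
m=((hsv[...,0]>24)&(hsv[...,0]<35)&(hsv[...,1]>180)&(hsv[...,2]>180)).astype(np.uint8); m[:120]=0
n,l,stt,c=cv2.connectedComponentsWithStats(m)
C=[c[i] for i in range(1,n) if stt[i,4]>15]; print(C)
X=onplane(cm,C,.118); print(X)
X=X[np.argsort(X[:,1])]; v=X[-1]-X[0]; print('yaw',np.degrees(np.arctan2(-v[0],v[1])), 'centre',(X[-1]+X[0])/2, 'knob dir from image')
E
```

```text
[array([237.37037037, 143.28703704]), array([338.09090909, 223.90909091]), array([157.67241379, 242.06896552])]
[[ 0.39915333  0.01417044  0.118     ]
 [ 0.46063251  0.05758697  0.118     ]
 [ 0.44239345 -0.04869183  0.118     ]]
yaw -9.73796690243248 centre [0.45151298 0.00444757 0.118     ] knob dir from image
```

>>> drive_tool(increments=[[0, 0.0005, 0, 0, 6.9, 0, 0], [0, 0, 0, 0, 6.9, 0, 0], [0, 0, 0, 0, 6.9, 0, 0], [0, 0, 0, 0, 6.9, 0, 0], [0, 0, 0, 0, 6.9, 0, 0], [0, 0, 0, 0, 6.9, 0, 0], [0, 0, 0, 0, 0, 0, 0], [0, 0, 0, 0, 0, 0, 0]])

```text
time: 7.87
eef_pos: [0.4524, 0.0053, 0.1417]
orientation: [-1.524, -0.446, 0.444]
force: [4.7, 6.7, -5.4]
finger_gap: 0.0156
```

```bash
python3 - <<'E'
from h import *
s=st(); im,d=grab_frame('wrist'); save(im,'w4.png')
im,d=grab_frame('top'); save(im,'t4.png',(200,160,330,260),5)
E
```

```text
t 7.87 pos [0.4524 0.0053 0.1417] theta 32.56 tooly [ 0.001  0.001 -1.   ] F [ 4.7  6.7 -5.4] M [ 1.06 -0.55 -0.03] gap 0.0156 q [-0.12  0.38  1.87  0.    0.89 -0.69]
```

View pics/w4.png

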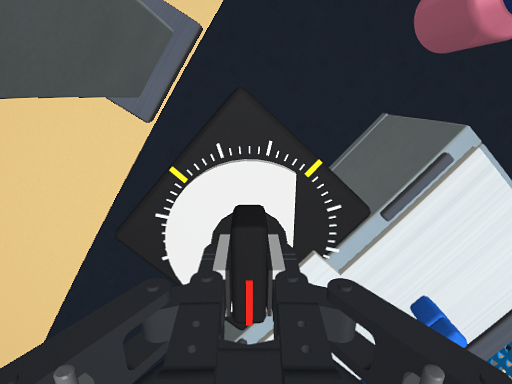

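>>> drive_tool(increments=[[0, 0, 0, 0, 0, 0, 0], [0, 0, 0, 0, 0, 0, 0], [0, 0, 0, 0, 0, 0, 0], [0, 0, 0, 0, 0, 0, 0], [0, 0, 0, 0, 0, 0, 0], [0, 0, 0, 0, -6.75, 0, 0], [0, 0, 0, 0, -6.75, 0, 0], [0, 0, 0, 0, -6.75, 0, 0], [0, 0, 0, 0, -6.75, 0, 0], [0, 0, 0, 0, -6.75, 0, 0], [0, 0, 0, 0, -6.75, 0, 0], [0, 0, 0, 0, -6.75, 0, 0]])

```text
time: 8.97
eef_pos: [0.452, 0.0047, 0.1417]
orientation: [-1.285, -1.082, 1.083]
force: [1.2, -2.1, -1.7]
finger_gap: 0.0151
```

>>> drive_tool(increments=[[0, 0, 0, 0, -6.75, 0, 0], [0, 0, 0, 0, -6.75, 0, 0], [0, 0, 0, 0, -6.75, 0, 0], [0, 0, 0, 0, -6.75, 0, 0], [0, 0, 0, 0, -6.75, 0, 0], [0, 0, 0, 0, -6.75, 0, 0], [0, 0, 0, 0, -6.75, 0, 0], [0, 0, 0, 0, -6.75, 0, 0], [0, 0, 0, 0, -6.75, 0, 0], [0, 0, 0, 0, 0, 0, 0], [0, 0, 0, 0, 0, 0, 0], [0, 0, 0, 0, 0, 0, 0]])

```text
time: 9.97
eef_pos: [0.4524, 0.0039, 0.1417]
orientation: [-0.654, -1.823, 1.826]
force: [2.3, -10.9, -5.8]
finger_gap: 0.0153
```

```bash
python3 - <<'E'
from h import *
s=st(); im,d=grab_frame('wrist'); save(im,'w5.png')
E
```

```text
t 9.97 pos [0.4524 0.0039 0.1417] theta 140.65 tooly [ 0.001 -0.002 -1.   ] F [  2.3 -10.9  -5.8] M [-1.78 -0.48 -0.01] gap 0.0153 q [-0.12  0.38  1.87 -0.    0.89 -2.58]
```

View pics/w5.png

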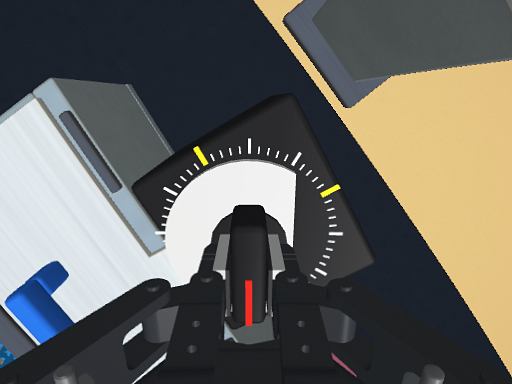

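>>> drive_tool(increments=[[0, 0, 0, 0, 0, 0, 0], [0, 0, 0, 0, 0, 0, 0], [0, 0, 0, 0, 0, 0, 0], [0, 0, 0, 0, 0, 0, 0], [0, 0, 0, 0, 6.8, 0, 0], [0, 0, 0, 0, 6.8, 0, 0], [0, 0, 0, 0, 6.8, 0, 0], [0, 0, 0, 0, 6.8, 0, 0], [0, 0, 0, 0, 6.8, 0, 0], [0, 0, 0, 0, 6.8, 0, 0], [0, 0, 0, 0, 6.8, 0, 0], [0, 0, 0, 0, 6.8, 0, 0]])

```text
time: 11.02
eef_pos: [0.452, 0.0046, 0.1417]
orientation: [-1.243, -1.156, 1.156]
force: [1.4, -0.3, -3.3]
finger_gap: 0.0153
```

>>> drive_tool(increments=[[0, 0, 0, 0, 6.8, 0, 0], [0, 0, 0, 0, 6.8, 0, 0], [0, 0, 0, 0, 6.8, 0, 0], [0, 0, 0, 0, 6.8, 0, 0], [0, 0, 0, 0, 6.8, 0, 0], [0, 0, 0, 0, 6.8, 0, 0], [0, 0, 0, 0, 6.8, 0, 0], [0, 0, 0, 0, 6.8, 0, 0], [0, 0, 0, 0, 6.8, 0, 0], [0, 0, 0, 0, 6.8, 0, 0], [0, 0, 0, 0, 6.8, 0, 0], [0, 0, 0, 0, 6.8, 0, 0]])

```text
time: 12.02
eef_pos: [0.4528, 0.0054, 0.1417]
orientation: [-1.569, -0.06, 0.057]
force: [7.7, 10.2, -7.2]
finger_gap: 0.0154
```

>>> drive_tool(increments=[[0, 0, 0, 0, 3.5, 0, 0], [0, 0, 0, 0, 3.4, 0, 0], [0, 0, 0, 0, 0, 0, 0], [0, 0, 0, 0, 0, 0, 0], [0, 0, 0, 0, 0, 0, 0], [0, 0, 0, 0, 0, 0, 0], [0, 0, 0, 0, 0, 0, 0], [0, 0, 0, 0, 0, 0, 0]])

```text
time: 12.68
eef_pos: [0.453, 0.0054, 0.1417]
orientation: [-1.569, 0.03, -0.033]
force: [8.4, 9.8, -8.2]
finger_gap: 0.0157
```

```bash
python3 - <<'E'
from h import *
s=st(); im,d=grab_frame('wrist'); save(im,'w6.png')
E
```

```text
t 12.68 pos [0.453  0.0054 0.1417] theta -2.3 tooly [ 0.002  0.001 -1.   ] F [ 8.4  9.8 -8.2] M [ 1.48 -0.99 -0.06] gap 0.0157 q [-0.12  0.38  1.87  0.    0.89 -0.08]
```

View pics/w6.png

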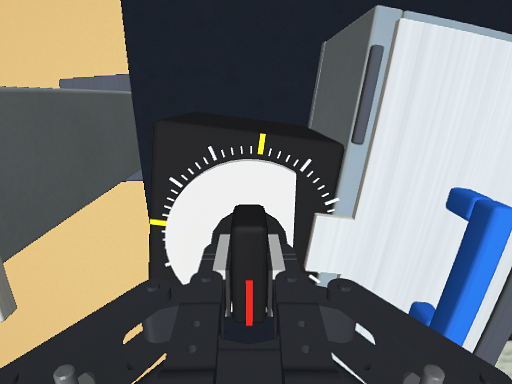

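>>> drive_tool(increments=[[0, 0, 0, 0, 3.6, 0, 0], [0, 0, 0, 0, 3.5, 0, 0], [0, 0, 0, 0, 0, 0, 0], [0, 0, 0, 0, 0, 0, 0], [0, 0, 0, 0, 0, 0, 0], [0, 0, 0, 0, 0, 0, 0], [0, 0, 0, 0, 0, 0, 0], [0, 0, 0, 0, 0, 0, 0], [0, 0, 0, 0, 0, 0, 0]])

```text
time: 13.48
eef_pos: [0.4531, 0.0054, 0.1417]
orientation: [-1.566, 0.127, -0.13]
force: [9.5, 9.6, -9.4]
finger_gap: 0.0153
```

```bash
python3 - <<'E'
from h import *
s=st(); im,d=grab_frame('wrist'); save(im,'w7.png')
E
```

```text
t 13.48 pos [0.4531 0.0054 0.1417] theta -9.4 tooly [ 0.002  0.001 -1.   ] F [ 9.5  9.6 -9.4] M [ 1.5  -1.12 -0.02] gap 0.0153 q [-0.12  0.38  1.87  0.    0.89  0.04]
```

View pics/w7.png

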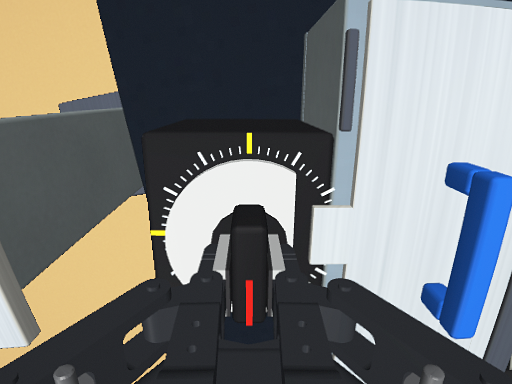

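>>> drive_tool(increments=[[0, 0, 0, 0, 0, 0, 1], [0, 0, 0, 0, 0, 0, 1], [0, 0, 0, 0, 0, 0, 1], [0, 0, 0, 0, 0, 0, 1], [0, -0.01, 0, 0, 0, 0, 1], [0, -0.03, 0, 0, 0, 0, 1], [0, -0.04, 0, 0, 0, 0, 1], [0.028, 0, 0, 0, 0, 0, 1], [0.028, 0, 0, 0, 0, 0, 1], [0.028, 0, 0, 0, 0, 0, 1], [0.0295, 0, -0.0008, 0, 0, 0, 1], [0, 0, 0, 0, 0, 0, 1]])

```text
time: 14.53
eef_pos: [0.5682, -0.0156, 0.2216]
orientation: [-1.567, 0.127, -0.131]
force: [-2.2, -0.6, -0.7]
finger_gap: 0.0853
```

```bash
python3 - <<'E'
from h import *
s=st(); im,d=grab_frame('wrist'); save(im,'w8.png')
im,d=grab_frame('scene'); save(im,'s8.png',(190,110,330,250),4)
s=st(); im,d=grab_frame('wrist'); save(im,'w8.png')
E
```

```text
t 14.53 pos [ 0.5682 -0.0156  0.2216] theta -9.41 tooly [ 0.003 -0.001 -1.   ] F [-2.2 -0.6 -0.7] M [0.03 0.06 0.04] gap 0.0853 q [-0.13  0.42  1.5  -0.    1.21  0.03]
t 14.63 pos [ 0.5642 -0.0148  0.2211] theta -9.39 tooly [-0.001  0.    -1.   ] F [-0.6  1.1  0. ] M [0.02 0.01 0.03] gap 0.0852 q [-0.13  0.42  1.51 -0.    1.21  0.03]
```

View pics/w8.png

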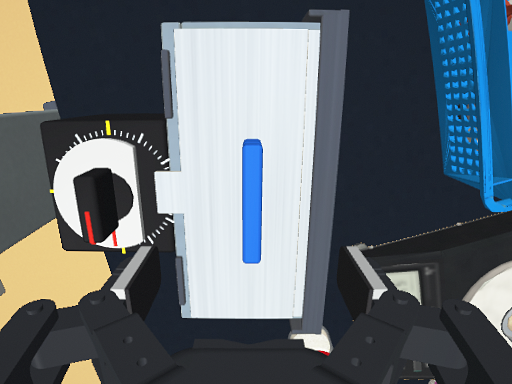

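```bash
cat >> h.py <<'E'
def handle(cm,im,z=.160,roi=None):
    hsv=cv2.cvtColor(im,cv2.COLOR_BGR2HSV)
    m=((hsv[...,0]>100)&(hsv[...,0]<125)&(hsv[...,1]>170)&(hsv[...,2]>120)).astype(np.uint8)
    if roi: k=np.zeros_like(m); a,b,c,d=roi; k[b:d,a:c]=m[b:d,a:c]; m=k
    r,c=np.nonzero(m); X=onplane(cm,np.c_[c,r],z)[:,:2]
    return X.mean(0),cv2.minAreaRect(np.float32(X)),len(r)
E
python3 - <<'E'
from h import *
s=bot.read_state(); im=cv2.imread('pics/w8.png'); cm=cam('wrist',s)
print(handle(cm,im,.160,(220,120,290,280)))
R=Ro.from_rotvec(s['orientation']).as_matrix(); 
m=handle(cm,im,.160,(220,120,290,280))[1][0]
print('tool offs',R.T@(np.r_[m,.16]-s['eef_pos']))
E
```

```text
(array([ 0.5649542 , -0.00806514]), ((0.564771831035614, -0.010324236005544662), (0.09134149551391602, 0.01271061785519123), 80.28323364257812), 2273)
tool offs [0.00085623 0.06115341 0.00438129]
```

>>> drive_tool(increments=[[0.0008, 0.025, 0.003, 0, 0, 0, 1], [0, 0.025, 0, 0, 0, 0, 1], [0, 0.02, 0, 0, 0, 0, 1], [0, 0.016, 0, 0, 0, 0, 1], [0, 0, 0, 0, 0, 0, 1], [0, 0, 0, 0, 0, 0, 0], [0, 0, 0, 0, 0, 0, 0], [0, 0, 0, 0, 0, 0, 0], [0, 0, 0, 0, 0, 0, 0], [0, 0, 0, 0, 0, 0, 0], [0, 0, 0, 0, 0, 0, 0], [0, 0, 0, 0, 0, 0, 0]], grip_force=60)

```text
time: 15.68
eef_pos: [0.5655, -0.0118, 0.1363]
orientation: [-1.567, 0.128, -0.13]
force: [-2.1, 0.3, 8.5]
finger_gap: 0.013
```

```bash
python3 - <<'E'
from h import *
s=st(); im,d=grab_frame('wrist'); save(im,'w9.png')
E
```

```text
t 15.68 pos [ 0.5655 -0.0118  0.1363] theta -9.38 tooly [ 0.001 -0.    -1.   ] F [-2.1  0.3  8.5] M [ 0.06  0.24 -0.03] gap 0.013 q [-0.13  0.52  1.6  -0.    1.02  0.04]
```

View pics/w9.png

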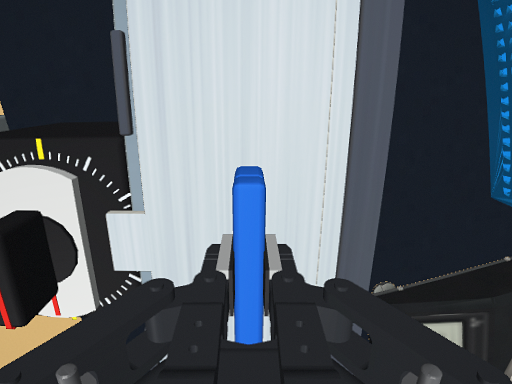

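>>> drive_tool(increments=[[0.0008, -0.0025, 0, 0, 0, 2.5, 0], [0.0008, -0.0025, 0, 0, 0, 2.5, 0], [0.0008, -0.0025, 0, 0, 0, 2.5, 0], [0.0008, -0.0025, 0, 0, 0, 2.5, 0], [0, -0.001, 0, 0, 0, 0, 0], [0, 0, 0, 0, 0, 0, 0]])

```text
time: 16.23
eef_pos: [0.5694, -0.0125, 0.1461]
orientation: [-1.549, 0.263, 0.007]
force: [-0.4, 0.2, -2.8]
finger_gap: 0.013
```

```bash
python3 - <<'E'
from h import *
s=st(); im,d=grab_frame('scene'); save(im,'s9.png',(190,110,330,250),4)
im,d=grab_frame('wrist'); save(im,'w10.png')
E
```

```text
t 16.23 pos [ 0.5694 -0.0125  0.1461] theta -9.38 tooly [-0.17   0.028 -0.985] F [-0.4  0.2 -2.8] M [ 0.02 -0.21  0.04] gap 0.013 q [-0.13  0.59  1.44  0.01  1.28  0.03]
```

View pics/s9.png

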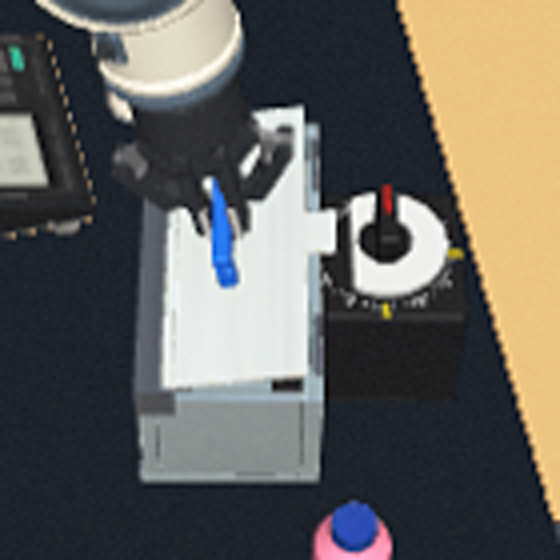

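View pics/w10.png

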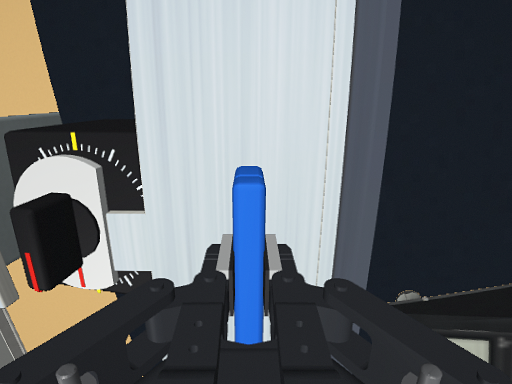

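>>> drive_tool(increments=[[-0.0056, 0.001, 0, 0, 0, 0, 0], [-0.0056, 0.001, 0, 0, 0, 0, 0], [-0.0056, 0.001, 0, 0, 0, 0, 0], [0, 0, 0, 0, 0, 0, 0], [-0.0017, -0.0098, 0, 0, 0, 0, 0], [-0.0035, -0.0197, 0, 0, 0, 0, 0], [-0.0035, -0.0197, 0, 0, 0, 0, 0], [-0.0035, -0.0197, 0, 0, 0, 0, 0], [0, 0, 0, 0, 0, -5, 0], [0, 0, 0, 0, 0, -5, 0], [0, 0, 0, 0, 0, 0, 0]])

```text
time: 17.25
eef_pos: [0.5507, -0.0092, 0.2176]
orientation: [-1.567, 0.124, -0.132]
force: [0.9, 0.8, -3.2]
finger_gap: 0.0129
```

```bash
python3 - <<'E'
from h import *
s=st(); im,d=grab_frame('scene'); save(im,'s10.png',(170,60,350,260),4)
im,d=grab_frame('top'); save(im,'t10.png',(180,130,450,300),3)
cm=cam('top')
for r in nets.cut_out('top','jar_4'):
  rr,cc=np.nonzero(r['region']); X=onplane(cm,np.c_[cc,rr],.072); print(r['score'],X.mean(0))
E
```

```text
t 17.25 pos [ 0.5507 -0.0092  0.2176] theta -9.36 tooly [ 0.005 -0.001 -1.   ] F [ 0.9  0.8 -3.2] M [ 0.04 -0.07 -0.01] gap 0.0129 q [-0.13  0.4   1.55 -0.    1.18  0.04]
0.61 [ 0.60554354 -0.27647517  0.072     ]
0.56 [ 0.58086414 -0.3733971   0.072     ]
```

View pics/s10.png

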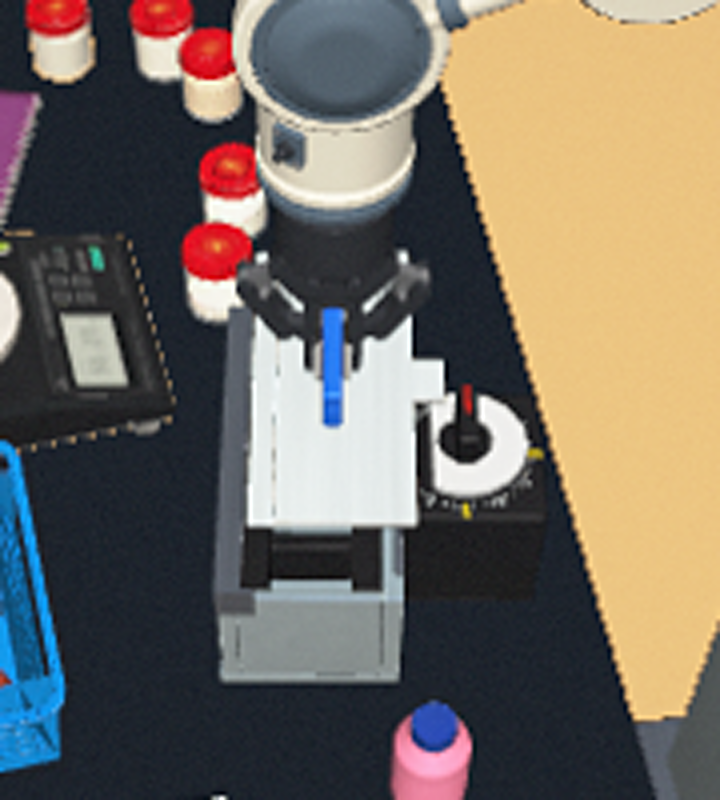

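View pics/t10.png

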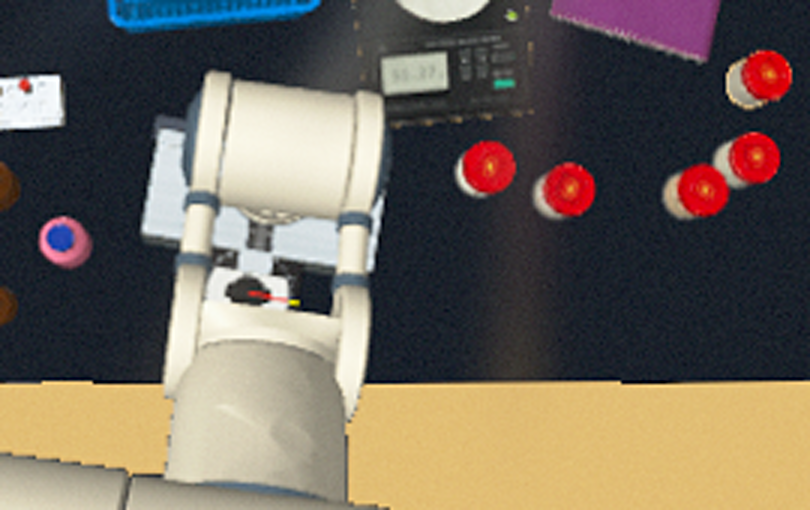

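>>> drive_tool(increments=[[-0.0062, -0.001, -0.0246, 0, 0, 0, 0], [-0.0062, 0, -0.0246, 0, 0, 0, 0], [-0.0062, 0, -0.0246, 0, 0, 0, 0], [-0.0062, 0, -0.0246, 0, 0, 0, 0], [-0.0062, 0, -0.0246, 0, 0, 0, 0], [-0.0062, 0, -0.0246, 0, 0, 0, 0], [-0.0062, 0, -0.0246, 0, 0, 0, 0], [-0.0062, 0, -0.0246, 0, 0, 0, 0], [-0.0062, 0, -0.0246, 0, 0, 0, 0], [-0.0062, 0, -0.0246, 0, 0, 0, 0], [-0.0062, 0, -0.0246, 0, 0, 0, 0], [0, 0, 0, 0, 0, 0, 0]])

```text
time: 18.4
eef_pos: [0.4401, -0.2695, 0.2172]
orientation: [-1.567, 0.132, -0.129]
force: [0.5, 0.7, -3.0]
finger_gap: 0.0127
```

>>> drive_tool(increments=[[0, 0.02, 0, 0, 0, 0, 0], [0, 0.028, 0, 0, 0, 0, 0], [0, 0.028, 0, 0, 0, 0, 0], [0, 0.028, 0, 0, 0, 0, 0], [0, 0.028, 0, 0, 0, 0, 0], [0, 0.028, 0, 0, 0, 0, 0], [0, 0.02, 0, 0, 0, 0, 0], [0, 0.008, 0, 0, 0, 0, 0], [0, 0, 0, 0, 0, 0, 0], [0, 0, 0, 0, 0, 0, 0]])

```text
time: 19.23
eef_pos: [0.4413, -0.2658, 0.0294]
orientation: [-1.566, 0.129, -0.128]
force: [0.5, 0.1, -2.7]
finger_gap: 0.0127
```

```bash
python3 - <<'E'
from h import *
s=st(); im,d=grab_frame('top'); save(im,'t11.png',(180,130,450,300),3)
E
```

```text
t 19.23 pos [ 0.4413 -0.2658  0.0294] theta -9.38 tooly [-0.001  0.001 -1.   ] F [ 0.5  0.1 -2.7] M [-0.01 -0.01 -0.02] gap 0.0127 q [-0.66  0.64  1.81  0.    0.7  -0.49]
```

View pics/t11.png

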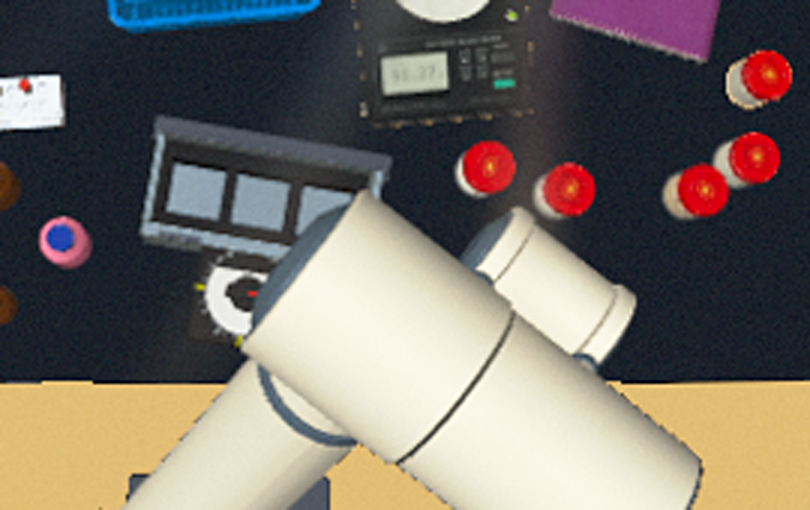

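>>> drive_tool(increments=[[0, 0.004, 0, 0, 0, 0, 0], [0, 0.004, 0, 0, 0, 0, 0], [0, 0.002, 0, 0, 0, 0, 0], [0, 0, 0, 0, 0, 0, 0], [0, 0, 0, 0, 0, 0, 0]])

```text
time: 19.7
eef_pos: [0.4408, -0.2655, 0.0194]
orientation: [-1.567, 0.128, -0.128]
force: [0.3, 0.3, -3.3]
finger_gap: 0.013
```

>>> drive_tool(increments=[[0, 0.001, 0, 0, 0, 0, 0], [0, 0.001, 0, 0, 0, 0, 0], [0, 0, 0, 0, 0, 0, 0], [0, 0, 0, 0, 0, 0, 0]])

```text
time: 20.03
eef_pos: [0.4409, -0.2655, 0.0183]
orientation: [-1.568, 0.128, -0.129]
force: [-3.3, 2.6, 23.3]
finger_gap: 0.0126
```

>>> drive_tool(increments=[[0, 0, 0, 0, 0, 0, 1], [0, 0, 0, 0, 0, 0, 1], [0, 0, 0, 0, 0, 0, 1], [0, 0, 0, 0, 0, 0, 1], [0, -0.01, 0, 0, 0, 0, 1], [0, -0.03, 0, 0, 0, 0, 1], [0, -0.04, 0, 0, 0, 0, 1], [0, -0.04, 0, 0, 0, 0, 1], [0, -0.04, 0, 0, 0, 0, 1], [0, -0.04, 0, 0, 0, 0, 1], [0, -0.04, 0, 0, 0, 0, 1], [0, -0.04, 0, 0, 0, 0, 1]])

```text
time: 21.03
eef_pos: [0.4401, -0.2649, 0.3002]
orientation: [-1.567, 0.128, -0.129]
force: [1.9, -1.4, 0.2]
finger_gap: 0.0857
```

>>> drive_tool(increments=[[-0.0031, 0, 0.0312, 0, 0, 0, 1], [-0.0031, 0, 0.0312, 0, 0, 0, 1], [-0.0031, 0, 0.0312, 0, 0, 0, 1], [-0.0031, 0, 0.0312, 0, 0, 0, 1], [-0.0031, 0, 0.0312, 0, 0, 0, 1], [-0.0031, 0, 0.0312, 0, 0, 0, 1], [-0.0031, 0, 0.0312, 0, 0, 0, 1], [-0.0031, 0, 0.0312, 0, 0, 0, 1], [-0.0031, 0, 0.0312, 0, 0, 0, 1], [-0.0031, 0, 0.0312, 0, 0, 0, 1]])

```text
time: 21.87
eef_pos: [0.4604, 0.049, 0.298]
orientation: [-1.567, 0.128, -0.129]
force: [1.6, -1.4, 1.1]
finger_gap: 0.0856
```

>>> drive_tool(increments=[[-0.0031, 0, 0.0312, 0, 0, 0, 1], [-0.0031, 0, 0.0312, 0, 0, 0, 1], [-0.0031, 0, 0.0312, 0, 0, 0, 1], [-0.0031, 0, 0.0312, 0, 0, 0, 1], [-0.0031, 0, 0.0312, 0, 0, 0, 1], [-0.0031, 0, 0.0312, 0, 0, 0, 1], [-0.0031, 0, 0.0312, 0, 0, 0, 1], [-0.0031, 0, 0.0312, 0, 0, 0, 1], [-0.0031, 0, 0.0312, 0, 0, 0, 1], [-0.0031, 0, 0.0312, 0, 0, 0, 1], [0, 0, 0, 0, 0, 0, 1], [0, 0, 0, 0, 0, 0, 1]])

```text
time: 22.87
eef_pos: [0.4807, 0.3614, 0.2974]
orientation: [-1.567, 0.127, -0.127]
force: [-0.1, -0.0, 0.1]
finger_gap: 0.0855
```

```bash
python3 - <<'E'
from h import *
s=st(); cm=cam('wrist',s); im,d=grab_frame('wrist'); save(im,'w12.png'); np.savez('w12.npz',im=im,d=d,R=cm[2],t=cm[3])
for k in ['bottle_blue_center','bottle_black_1_center']:
    for r in nets.tip_of("wrist",k): print(k,round(r['score'],2),np.round(r['centre'],1),np.round(onplane(cm,[r['centre']],.05)[0],4))
im,d=grab_frame('top'); save(im,'t12.png')
E
```

```text
t 22.87 pos [0.4807 0.3614 0.2974] theta -9.26 tooly [-0. -0. -1.] F [-0.1 -0.   0.1] M [ 0.03 -0.01 -0.03] gap 0.0855 q [ 0.55  0.41  1.31 -0.    1.43  0.71]
bottle_blue_center 0.73 [330.4 188.1] [0.58   0.3065 0.05  ]
bottle_blue_center 0.63 [291.8 257.8] [0.5169 0.2118 0.05  ]
bottle_black_1_center 0.96 [231.  206.4] [0.4452 0.3025 0.05  ]
```

View pics/w12.png

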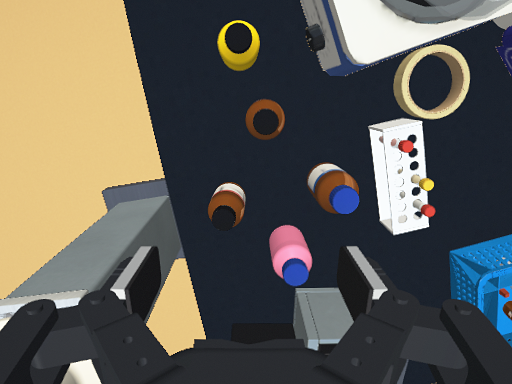

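View pics/t12.png

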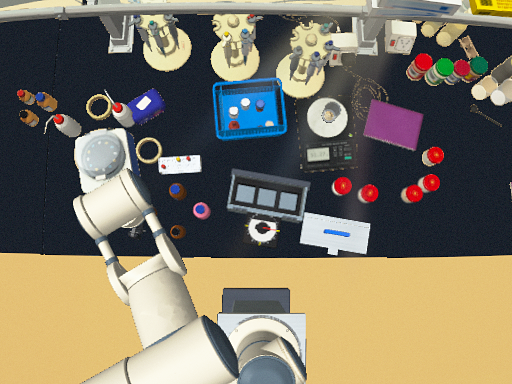

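```bash
python3 - <<'E'
from h import *
w=np.load('w12.npz'); save(w['im'],'w12c.png',(195,15,395,290),2.1)
c=cam('wrist'); cm=(c[0],c[1],w['R'],w['t'])
P,px=cloud(cm,w['d'])
for nm,(x,y),h in [('blue',(.58,.3065),.105),('blk1',(.4452,.3025),.095),('blk2',(.49,.40),.095),('pink',(.517,.212),.105),('yellow',(.46,.47),.095)]:
    k=(np.hypot(P[:,0]-x,P[:,1]-y)<.06)&(abs(P[:,2]-h)<.006)
    Q=P[k]; 
    if len(Q)==0: print(nm,'none');continue
    (cx,cy),r=cv2.minEnclosingCircle(np.float32(Q[:,:2])); print(nm,k.sum(),'top z',np.median(Q[:,2]).round(4),'c',round(cx,4),round(cy,4),'r',round(r,4),'mean',Q.mean(0).round(4), 'px',px[k].mean(0).round(0))
E
```

```text
blue 599 top z 0.1046 c 0.5841 0.3066 r 0.0167 mean [0.5833 0.3073 0.1044] px [345. 200.]
blk1 428 top z 0.0944 c 0.4377 0.3024 r 0.0146 mean [0.438  0.3032 0.0943] px [223. 219.]
blk2 539 top z 0.0943 c 0.5058 0.4096 r 0.0148 mean [0.5055 0.4097 0.0943] px [265. 121.]
pink 492 top z 0.1045 c 0.5157 0.2184 r 0.0167 mean [0.5156 0.2201 0.1043] px [296. 274.]
yellow 635 top z 0.0945 c 0.49 0.4995 r 0.0148 mean [0.4903 0.4994 0.0944] px [238.  37.]
```

View pics/w12c.png

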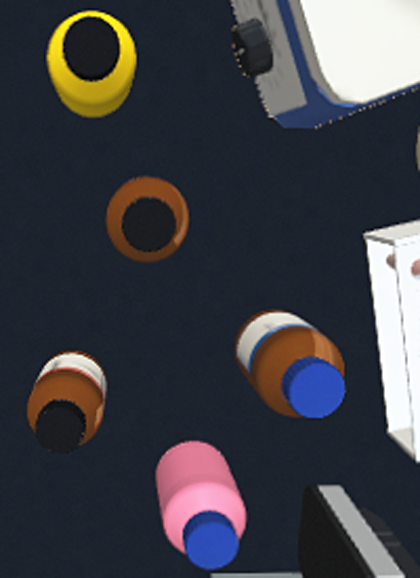

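```bash
python3 - <<'E'
from h import *
w=np.load('w12.npz')
c=cam('wrist'); cm=(c[0],c[1],w['R'],w['t'])
P,px=cloud(cm,w['d'])
for nm,(x,y) in [('blue',(.584,.3066)),('blk1',(.4378,.3026)),('blk2',(.5057,.4096))]:
    r=np.hypot(P[:,0]-x,P[:,1]-y); k=(r<.035)&(P[:,2]>.03)
    for z in np.arange(.04,.11,.005):
        kk=k&(abs(P[:,2]-z)<.0025)
        if kk.sum()>3: print(nm,round(z,3),kk.sum(),np.percentile(r[kk],[50,90]).round(4))
k=(P[:,2]>.03)&(P[:,0]>.62)&(P[:,1]>.25)&(P[:,1]<.4)&(P[:,0]<.7)
print('rack',P[k].min(0),np.percentile(P[k],[50,95,100],axis=0))
E
```

```text
blue 0.04 44 [0.0266 0.0278]
blue 0.045 44 [0.0267 0.0277]
blue 0.05 45 [0.0269 0.0277]
blue 0.055 50 [0.0266 0.0274]
blue 0.06 61 [0.0265 0.0274]
blue 0.065 48 [0.0264 0.0272]
blue 0.07 78 [0.0264 0.0271]
blue 0.075 230 [0.0249 0.0262]
blue 0.08 321 [0.021  0.0234]
blue 0.085 154 [0.0168 0.0191]
blue 0.09 28 [0.0154 0.0159]
blue 0.095 42 [0.0157 0.016 ]
blue 0.1 47 [0.0156 0.016 ]
blue 0.105 566 [0.0114 0.0153]
blk1 0.04 32 [0.024  0.0251]
blk1 0.045 43 [0.0238 0.0251]
blk1 0.05 46 [0.0238 0.0249]
blk1 0.055 34 [0.0239 0.0246]
blk1 0.06 47 [0.0236 0.0244]
blk1 0.065 144 [0.0226 0.0238]
blk1 0.07 254 [0.0195 0.0215]
blk1 0.075 135 [0.0154 0.0174]
blk1 0.08 22 [0.0137 0.014 ]
blk1 0.085 31 [0.0139 0.0143]
blk1 0.09 40 [0.0139 0.0143]
blk1 0.095 404 [0.0102 0.0135]
blk2 0.06 9 [0.0232 0.0237]
blk2 0.065 180 [0.0225 0.0237]
blk2 0.07 390 [0.0194 0.0215]
blk2 0.075 122 [0.016  0.0174]
blk2 0.09 15 [0.0141 0.0145]
blk2 0.095 525 [0.01   0.0135]
rack [0.65204933 0.25019729 0.03006565] [[0.67877936 0.31575033 0.0507712 ]
 [0.69798506 0.3741917  0.08324971]
 [0.69999667 0.377324   0.08582881]]
```

>>> drive_tool(increments=[[-0.0109, 0, -0.0216, 0, 0, 0, 1], [-0.0109, 0, -0.0216, 0, 0, 0, 1], [-0.011, 0, -0.0217, 0, 0, 0, 1], [0, 0.03, 0, 0, 0, 0, 1], [0, 0.03, 0, 0, 0, 0, 1], [0, 0.03, 0, 0, 0, 0, 1], [0, 0.03, 0, 0, 0, 0, 1], [0, 0.03, 0, 0, 0, 0, 1], [0, 0.02, 0, 0, 0, 0, 1], [0, 0, 0, 0, 0, 0, 1], [0, 0, 0, 0, 0, 0, 1]])

```text
time: 23.98
eef_pos: [0.4381, 0.3008, 0.1273]
orientation: [-1.568, 0.13, -0.128]
force: [0.4, -0.1, -0.2]
finger_gap: 0.0855
```

```bash
python3 - <<'E'
from h import *
s=st(); cm=cam('wrist',s); im,d=grab_frame('wrist'); save(im,'w13.png')
P,px=cloud(cm,d); x,y=.4378,.3026
k=(np.hypot(P[:,0]-x,P[:,1]-y)<.04)&(abs(P[:,2]-.0945)<.004); (cx,cy),r=cv2.minEnclosingCircle(np.float32(P[k][:,:2])); print(k.sum(),cx,cy,r)
imt,dt=grab_frame('top'); cm=cam('top')
for r in nets.tip_of('top','pocket_2'): print(r['score'],onplane(cm,[r['centre']],.010))
E
```

```text
t 23.98 pos [0.4381 0.3008 0.1273] theta -9.43 tooly [-0.001 -0.001 -1.   ] F [ 0.4 -0.1 -0.2] M [ 0.01  0.05 -0.04] gap 0.0855 q [ 0.49  0.5   1.69 -0.    0.95  0.65]
1591 0.437906950712204 0.30240657925605774 0.014638540334999561
0.87 [[ 0.55735602 -0.08509279  0.01      ]]
0.79 [[0.57867549 0.05278371 0.01      ]]
0.76 [[ 0.56524604 -0.01248351  0.01      ]]
0.55 [[ 0.49222627 -0.27417976  0.01      ]]
```

View pics/w13.png

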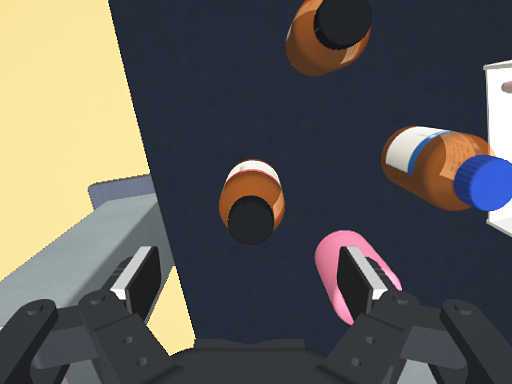

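>>> drive_tool(increments=[[-0.0004, 0.02, 0.0016, 0, 0, 0, 1], [0, 0.018, 0, 0, 0, 0, 1], [0, 0.01, 0, 0, 0, 0, 1], [0, 0, 0, 0, 0, 0, 1], [0, 0, 0, 0, 0, 0, 0], [0, 0, 0, 0, 0, 0, 0], [0, 0, 0, 0, 0, 0, 0], [0, 0, 0, 0, 0, 0, 0], [0, 0, 0, 0, 0, 0, 0], [0, 0, 0, 0, 0, 0, 0]], grip_force=45)

```text
time: 24.97
eef_pos: [0.4388, 0.3036, 0.0801]
orientation: [-1.566, 0.127, -0.13]
force: [0.2, 0.0, 8.9]
finger_gap: 0.0276
```

```bash
python3 - <<'E'
from h import *
s=st(); im,d=grab_frame('wrist'); save(im,'w14.png')
E
```

```text
t 24.97 pos [0.4388 0.3036 0.0801] theta -9.37 tooly [ 0.002  0.001 -1.   ] F [0.2 0.  8.9] M [-0.02  0.07  0.04] gap 0.0276 q [0.49 0.57 1.73 0.   0.84 0.66]
```

View pics/w14.png

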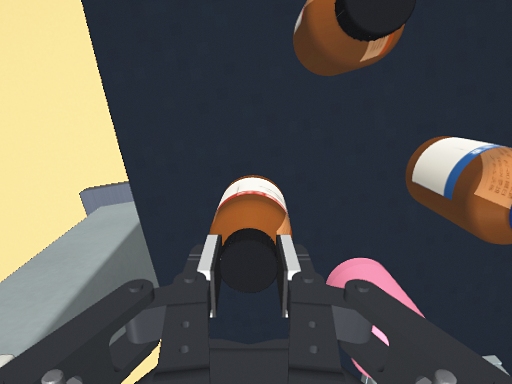

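>>> drive_tool(increments=[[0, -0.01, 0, 0, 0, 0, 0], [0, -0.02, 0, 0, 0, 0, 0], [0, -0.035, 0, 0, 0, 0, 0], [0, -0.035, 0, 0, 0, 0, 0], [0, -0.035, 0, 0, 0, 0, 0], [0, -0.035, 0, 0, 0, 0, 0], [0, 0, 0, 0, 0, 0, 0]])

```text
time: 25.6
eef_pos: [0.4404, 0.3045, 0.2564]
orientation: [-1.562, 0.122, -0.135]
force: [1.5, 1.1, -0.2]
finger_gap: 0.0274
```

>>> drive_tool(increments=[[0.0126, 0, -0.0264, 0, 0, 0, 0], [0.0126, 0, -0.0264, 0, 0, 0, 0], [0.0126, 0, -0.0264, 0, 0, 0, 0], [0.0126, 0, -0.0264, 0, 0, 0, 0], [0.0126, 0, -0.0264, 0, 0, 0, 0], [0.0126, 0, -0.0264, 0, 0, 0, 0], [0.0126, 0, -0.0264, 0, 0, 0, 0], [0.0126, 0, -0.0264, 0, 0, 0, 0], [0.0126, 0, -0.0264, 0, 0, 0, 0], [0.0126, 0, -0.0264, 0, 0, 0, 0], [0.0126, 0, -0.0264, 0, 0, 0, 0], [0.0126, 0, -0.0264, 0, 0, 0, 0]])

```text
time: 26.6
eef_pos: [0.5357, -0.0354, 0.2497]
orientation: [-1.567, 0.129, -0.129]
force: [0.5, -0.5, -0.2]
finger_gap: 0.0278
```

>>> drive_tool(increments=[[0.0127, 0, -0.0264, 0, 0, 0, 0], [0.0127, 0, -0.0264, 0, 0, 0, 0], [0, 0, 0, 0, 0, 0, 0], [0, 0, 0, 0, 0, 0, 0]])

```text
time: 26.93
eef_pos: [0.5521, -0.0914, 0.2494]
orientation: [-1.567, 0.13, -0.13]
force: [-0.2, 0.6, -1.1]
finger_gap: 0.0274
```

```bash
python3 - <<'E'
from h import *
s=st(); im,d=grab_frame('wrist'); save(im,'w15.png')
im,d=grab_frame('scene'); save(im,'s15.png',(190,110,330,250),4)
E
```

```text
t 26.93 pos [ 0.5521 -0.0914  0.2494] theta -9.5 tooly [-0.  0. -1.] F [-0.2  0.6 -1.1] M [0.02 0.03 0.05] gap 0.0274 q [-0.27  0.38  1.48  0.    1.27 -0.1 ]
```

View pics/w15.png

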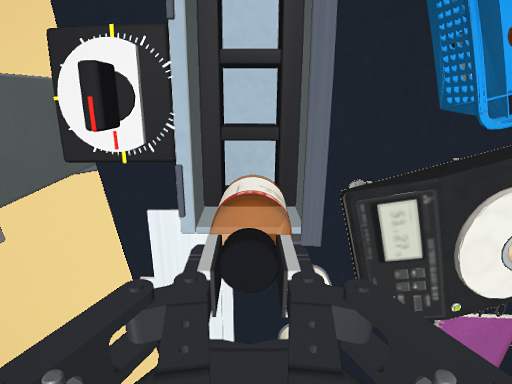

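View pics/s15.png

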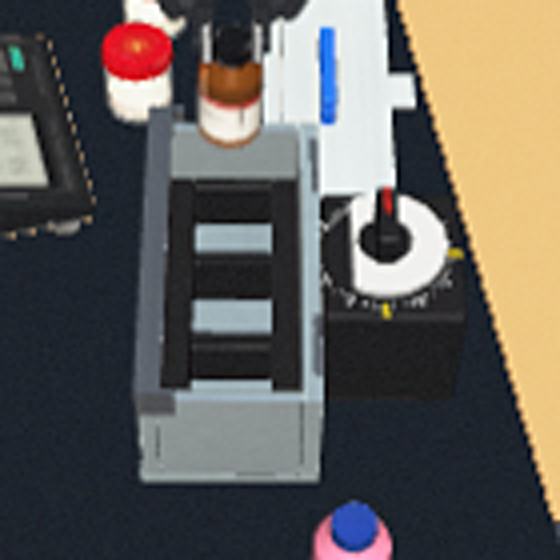

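```bash
python3 - <<'E'
from h import *
s=bot.read_state(); cm=cam('wrist',s); im=cv2.imread('pics/w15.png'); save(im,'w15c.png',(170,0,340,220),3.5)
a=np.radians(-9.4);o=np.array([.5653,-.014])
for px in [(220,64),(279,64),(220,126),(279,126),(222,139),(279,139)]:
    X=onplane(cm,[px],.060)[0]; v=X[:2]-o; print(px,X.round(4),'box',(v[0]*np.cos(a)+v[1]*np.sin(a)).round(4),(-v[0]*np.sin(a)+v[1]*np.cos(a)).round(4))
E
```

```text
(220, 64) [0.5394 0.0238 0.06  ] box -0.0317 0.0331
(279, 64) [0.5984 0.014  0.06  ] box 0.0281 0.0331
(220, 126) [ 0.5278 -0.0374  0.06  ] box -0.0332 -0.0292
(279, 126) [ 0.5897 -0.0476  0.06  ] box 0.0296 -0.0292
(222, 139) [ 0.5274 -0.0513  0.06  ] box -0.0313 -0.043
(279, 139) [ 0.5878 -0.0613  0.06  ] box 0.0299 -0.043
```

View pics/w15c.png

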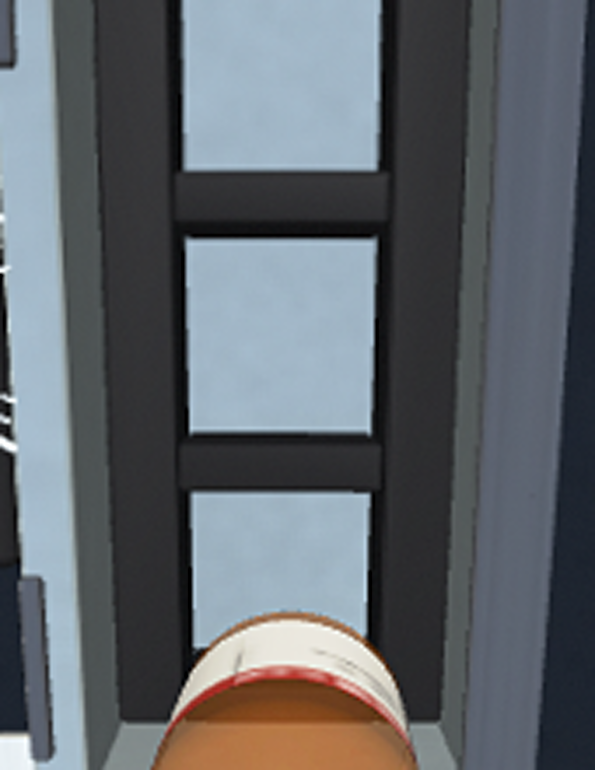

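>>> drive_tool(increments=[[0, 0, 0.0035, 0, 0, 0, 0], [0, 0.025, 0, 0, 0, 0, 0], [0, 0.03, 0, 0, 0, 0, 0], [0, 0.03, 0, 0, 0, 0, 0], [0, 0.025, 0, 0, 0, 0, 0], [0, 0.025, 0, 0, 0, 0, 0], [0, 0.015, 0, 0, 0, 0, 0], [0, 0.005, 0, 0, 0, 0, 0], [0, 0, 0, 0, 0, 0, 0], [0, 0, 0, 0, 0, 0, 0]])

```text
time: 27.87
eef_pos: [0.5531, -0.0862, 0.095]
orientation: [-1.567, 0.127, -0.128]
force: [-0.4, -0.6, -1.3]
finger_gap: 0.0272
```

```bash
python3 - <<'E'
from h import *
s=st(); im,d=grab_frame('wrist'); save(im,'w16.png')
E
```

```text
t 27.87 pos [ 0.5531 -0.0862  0.095 ] theta -9.33 tooly [ 0.001 -0.    -1.   ] F [-0.4 -0.6 -1.3] M [-0.02  0.03  0.01] gap 0.0272 q [-0.26  0.57  1.65  0.    0.91 -0.1 ]
```

View pics/w16.png

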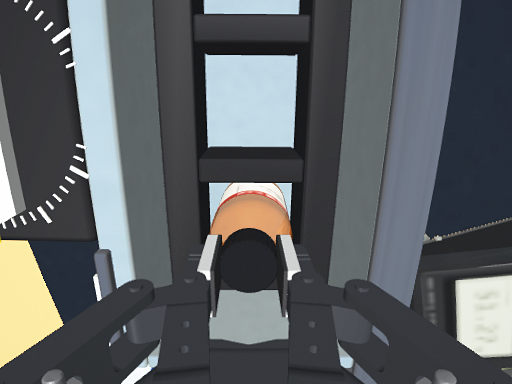

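>>> drive_tool(increments=[[0, 0.0025, 0, 0, 0, 0, 0], [0, 0.002, 0, 0, 0, 0, 0], [0, 0, 0, 0, 0, 0, 0], [0, 0, 0, 0, 0, 0, 0.5], [0, 0, 0, 0, 0, 0, 0.5], [0, 0, 0, 0, 0, 0, 0.5], [0, -0.005, 0, 0, 0, 0, 0.5], [0, -0.01, 0, 0, 0, 0, 0.5], [0, 0, 0, 0, 0, 0, 0.5]])

```text
time: 28.67
eef_pos: [0.5537, -0.0869, 0.1067]
orientation: [-1.567, 0.127, -0.13]
force: [1.4, 0.6, 0.6]
finger_gap: 0.0427
```

```bash
python3 - <<'E'
from h import *
s=st(); im,d=grab_frame('wrist'); save(im,'w17.png')
E
```

```text
t 28.67 pos [ 0.5537 -0.0869  0.1067] theta -9.38 tooly [ 0.002 -0.001 -1.   ] F [1.4 0.6 0.6] M [-0.01 -0.03  0.01] gap 0.0427 q [-0.26  0.56  1.64 -0.    0.94 -0.1 ]
```

View pics/w17.png

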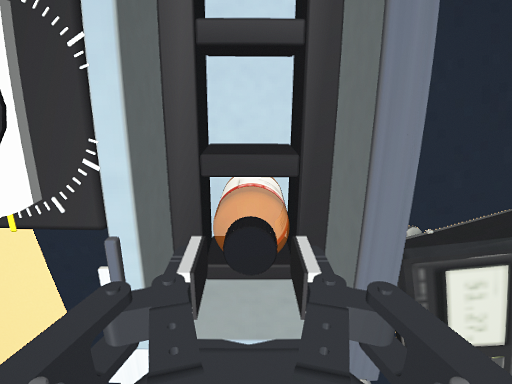

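>>> drive_tool(increments=[[0, -0.015, 0, 0, 0, 0, 0.5], [0, -0.03, 0, 0, 0, 0, 0.5], [0, -0.035, 0, 0, 0, 0, 0.5], [0, -0.035, 0, 0, 0, 0, 0.5], [0, -0.03, 0, 0, 0, 0, 1], [-0.0071, 0, 0.0268, 0, 0, 0, 1], [-0.0071, 0, 0.0268, 0, 0, 0, 1], [-0.0071, 0, 0.0268, 0, 0, 0, 1], [-0.0071, 0, 0.0268, 0, 0, 0, 1], [-0.0071, 0, 0.0268, 0, 0, 0, 1], [-0.0071, 0, 0.0268, 0, 0, 0, 1], [-0.0071, 0, 0.0268, 0, 0, 0, 1]])

```text
time: 29.72
eef_pos: [0.5339, 0.1078, 0.2499]
orientation: [-1.567, 0.128, -0.129]
force: [0.1, -1.1, -0.9]
finger_gap: 0.0854
```

>>> drive_tool(increments=[[-0.0071, 0, 0.0268, 0, 0, 0, 1], [-0.0071, 0, 0.0268, 0, 0, 0, 1], [-0.0071, 0, 0.0268, 0, 0, 0, 1], [-0.0071, 0, 0.0268, 0, 0, 0, 1], [-0.0071, 0, 0.0268, 0, 0, 0, 1], [-0.0071, 0, 0.0268, 0, 0, 0, 1], [-0.0071, 0, 0.0268, 0, 0, 0, 1], [-0.0071, 0, 0.0268, 0, 0, 0, 1], [-0.0071, 0, 0.0268, 0, 0, 0, 1], [-0.0071, 0, 0.0268, 0, 0, 0, 1], [-0.0071, 0, 0.0268, 0, 0, 0, 1], [0, 0, 0, 0, 0, 0, 1]])

```text
time: 30.72
eef_pos: [0.5043, 0.4143, 0.2496]
orientation: [-1.566, 0.126, -0.126]
force: [-1.2, -0.9, -0.4]
finger_gap: 0.0854
```

>>> drive_tool(increments=[[0, 0.03, 0, 0, 0, 0, 1], [0, 0.04, 0, 0, 0, 0, 1], [0, 0.04, 0, 0, 0, 0, 1], [0, 0.015, 0, 0, 0, 0, 1], [0, 0, 0, 0, 0, 0, 1], [0, 0, 0, 0, 0, 0, 1]])

```text
time: 31.22
eef_pos: [0.5052, 0.4099, 0.1247]
orientation: [-1.568, 0.129, -0.128]
force: [0.4, -0.6, 0.6]
finger_gap: 0.0857
```

```bash
cat >> h.py <<'E'
def cap(x,y,h,tag):
    s=st(); cm=cam('wrist',s); im,d=grab_frame('wrist'); save(im,tag+'.png')
    P,px=cloud(cm,d)
    k=(np.hypot(P[:,0]-x,P[:,1]-y)<.04)&(abs(P[:,2]-h)<.004); (cx,cy),r=cv2.minEnclosingCircle(np.float32(P[k][:,:2])); print('cap',k.sum(),cx,cy,r)
    R=Ro.from_rotvec(s['orientation']).as_matrix(); print('tool delta to cap',(R.T@(np.array([cx,cy,h])-s['eef_pos'])).round(4))
E
python3 - <<'E'
from h import *
cap(.5057,.4096,.0945,'w18')
E
```

```text
t 31.22 pos [0.5052 0.4099 0.1247] theta -9.38 tooly [-0.001 -0.001 -1.   ] F [ 0.4 -0.6  0.6] M [ 0.02 -0.01  0.02] gap 0.0857 q [ 0.59  0.64  1.39 -0.    1.11  0.75]
cap 1626 0.5057048797607422 0.40931496024131775 0.014640003442764282
tool delta to cap [ 0.0006  0.0302 -0.0004]
```

View pics/w18.png

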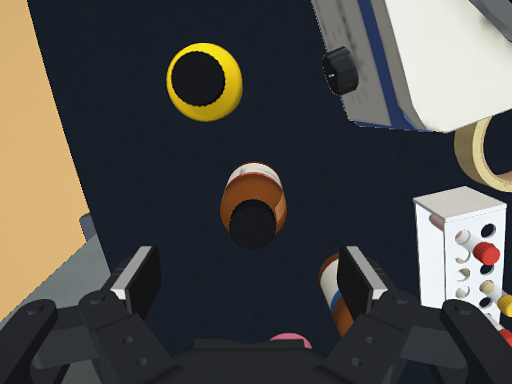

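>>> drive_tool(increments=[[0.001, 0.02, 0, 0, 0, 0, 1], [0, 0.017, 0, 0, 0, 0, 1], [0, 0.0085, 0, 0, 0, 0, 1], [0, 0, 0, 0, 0, 0, 1], [0, 0, 0, 0, 0, 0, 0], [0, 0, 0, 0, 0, 0, 0], [0, 0, 0, 0, 0, 0, 0], [0, 0, 0, 0, 0, 0, 0], [0, 0, 0, 0, 0, 0, 0], [0, 0, 0, 0, 0, 0, 0]])

```text
time: 32.1
eef_pos: [0.5068, 0.4103, 0.0802]
orientation: [-1.566, 0.127, -0.129]
force: [-1.1, -0.6, 6.8]
finger_gap: 0.0273
```

```bash
python3 - <<'E'
from h import *
st()
E
```

```text
t 32.1 pos [0.5068 0.4103 0.0802] theta -9.38 tooly [ 0.001  0.001 -1.   ] F [-1.1 -0.6  6.8] M [-0.05  0.03  0.01] gap 0.0273 q [0.59 0.69 1.42 0.   1.02 0.75]
```

>>> drive_tool(increments=[[0, -0.01, 0, 0, 0, 0, 0], [0, -0.02, 0, 0, 0, 0, 0], [0, -0.035, 0, 0, 0, 0, 0], [0, -0.035, 0, 0, 0, 0, 0], [0, -0.035, 0, 0, 0, 0, 0], [0, -0.035, 0, 0, 0, 0, 0], [0.0084, 0, -0.0271, 0, 0, 0, 0], [0.0084, 0, -0.0271, 0, 0, 0, 0], [0.0084, 0, -0.0271, 0, 0, 0, 0], [0.0084, 0, -0.0271, 0, 0, 0, 0], [0.0084, 0, -0.0271, 0, 0, 0, 0], [0.0084, 0, -0.0271, 0, 0, 0, 0]])

```text
time: 33.1
eef_pos: [0.5293, 0.2399, 0.25]
orientation: [-1.567, 0.128, -0.129]
force: [0.6, -0.8, -1.2]
finger_gap: 0.0273
```

>>> drive_tool(increments=[[0.0084, 0, -0.0271, 0, 0, 0, 0], [0.0084, 0, -0.0271, 0, 0, 0, 0], [0.0084, 0, -0.0271, 0, 0, 0, 0], [0.0084, 0, -0.0271, 0, 0, 0, 0], [0.0084, 0, -0.0271, 0, 0, 0, 0], [0.0084, 0, -0.0271, 0, 0, 0, 0], [0.0084, 0, -0.0271, 0, 0, 0, 0], [0.0084, 0, -0.0271, 0, 0, 0, 0], [0.0084, 0, -0.0271, 0, 0, 0, 0], [0, 0, 0, 0, 0, 0, 0], [0, 0, 0, 0, 0, 0, 0], [0, 0, 0, 0, 0, 0, 0]])

```text
time: 34.1
eef_pos: [0.5641, -0.0115, 0.2496]
orientation: [-1.567, 0.129, -0.129]
force: [-0.2, 0.0, -1.8]
finger_gap: 0.0275
```

```bash
python3 - <<'E'
from h import *
s=st(); im,d=grab_frame('wrist'); save(im,'w19.png')
E
```

```text
t 34.1 pos [ 0.5641 -0.0115  0.2496] theta -9.4 tooly [-0.  0. -1.] F [-0.2  0.  -1.8] M [0.01 0.05 0.01] gap 0.0275 q [-0.13  0.39  1.47  0.    1.28  0.04]
```

View pics/w19.png

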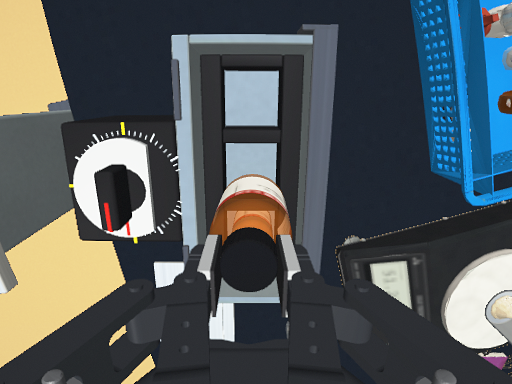

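>>> drive_tool(increments=[[0.0005, 0.025, 0.0005, 0, 0, 0, 0], [0, 0.03, 0, 0, 0, 0, 0], [0, 0.03, 0, 0, 0, 0, 0], [0, 0.025, 0, 0, 0, 0, 0], [0, 0.025, 0, 0, 0, 0, 0], [0, 0.015, 0, 0, 0, 0, 0], [0, 0.005, 0, 0, 0, 0, 0], [0, 0, 0, 0, 0, 0, 0], [0, 0, 0, 0, 0, 0, 0]])

```text
time: 34.9
eef_pos: [0.5653, -0.0108, 0.095]
orientation: [-1.567, 0.127, -0.128]
force: [-1.0, 0.3, -0.8]
finger_gap: 0.0273
```

```bash
python3 - <<'E'
from h import *
st()
E
```

```text
t 34.9 pos [ 0.5653 -0.0108  0.095 ] theta -9.33 tooly [ 0.001 -0.    -1.   ] F [-1.   0.3 -0.8] M [-0.01 -0.06 -0.07] gap 0.0273 q [-0.12  0.58  1.64  0.    0.92  0.04]
```

>>> drive_tool(increments=[[0, 0.0025, 0, 0, 0, 0, 0], [0, 0.002, 0, 0, 0, 0, 0], [0, 0, 0, 0, 0, 0, 0], [0, 0, 0, 0, 0, 0, 0.5], [0, 0, 0, 0, 0, 0, 0.5], [0, 0, 0, 0, 0, 0, 0.5], [0, -0.005, 0, 0, 0, 0, 0.5], [0, -0.01, 0, 0, 0, 0, 0.5], [0, 0, 0, 0, 0, 0, 0.5]])

```text
time: 35.65
eef_pos: [0.5658, -0.0114, 0.1067]
orientation: [-1.567, 0.127, -0.13]
force: [1.3, 0.1, 0.7]
finger_gap: 0.0426
```

```bash
python3 - <<'E'
from h import *
s=st(); im,d=grab_frame('wrist'); save(im,'w20.png')
E
```

```text
t 35.65 pos [ 0.5658 -0.0114  0.1067] theta -9.37 tooly [ 0.002 -0.    -1.   ] F [1.3 0.1 0.7] M [ 0.01  0.   -0.  ] gap 0.0426 q [-0.13  0.56  1.63  0.    0.95  0.04]
```

View pics/w20.png

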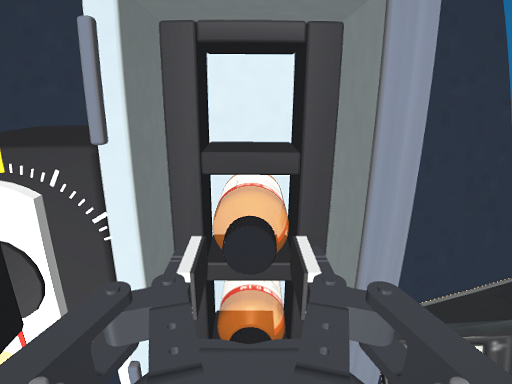

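>>> drive_tool(increments=[[0, -0.015, 0, 0, 0, 0, 0.5], [0, -0.03, 0, 0, 0, 0, 0.5], [0, -0.035, 0, 0, 0, 0, 0.5], [0, -0.035, 0, 0, 0, 0, 0.5], [0, -0.03, 0, 0, 0, 0, 1], [-0.0027, 0, 0.0264, 0, 0, 0, 1], [-0.0027, 0, 0.0264, 0, 0, 0, 1], [-0.0027, 0, 0.0264, 0, 0, 0, 1], [-0.0027, 0, 0.0264, 0, 0, 0, 1], [-0.0027, 0, 0.0264, 0, 0, 0, 1], [-0.0027, 0, 0.0264, 0, 0, 0, 1]])

```text
time: 36.62
eef_pos: [0.5746, 0.1489, 0.2499]
orientation: [-1.567, 0.128, -0.129]
force: [0.2, 0.1, -0.1]
finger_gap: 0.0853
```

>>> drive_tool(increments=[[-0.0027, 0, 0.0264, 0, 0, 0, 1], [-0.0027, 0, 0.0264, 0, 0, 0, 1], [-0.0027, 0, 0.0264, 0, 0, 0, 1], [-0.0027, 0, 0.0264, 0, 0, 0, 1], [-0.0027, 0, 0.0264, 0, 0, 0, 1], [-0.0027, 0, 0.0264, 0, 0, 0, 1], [0, 0.03, 0, 0, 0, 0, 1], [0, 0.04, 0, 0, 0, 0, 1], [0, 0.035, 0, 0, 0, 0, 1], [0, 0.01, 0, 0, 0, 0, 1], [0, 0, 0, 0, 0, 0, 1], [0, 0, 0, 0, 0, 0, 1]])

```text
time: 37.62
eef_pos: [0.5851, 0.3067, 0.1359]
orientation: [-1.567, 0.128, -0.129]
force: [0.5, 0.8, 1.1]
finger_gap: 0.0854
```

```bash
python3 - <<'E'
from h import *
cap(.5841,.3066,.1045,'w21')
E
```

```text
t 37.62 pos [0.5851 0.3067 0.1359] theta -9.39 tooly [ 0.001  0.    -1.   ] F [0.5 0.8 1.1] M [-0.01 -0.03  0.01] gap 0.0854 q [0.39 0.64 1.35 0.   1.15 0.56]
cap 2055 0.5843332409858704 0.30618536472320557 0.016708478331565857
tool delta to cap [-0.0007  0.0314 -0.0006]
```

View pics/w21.png

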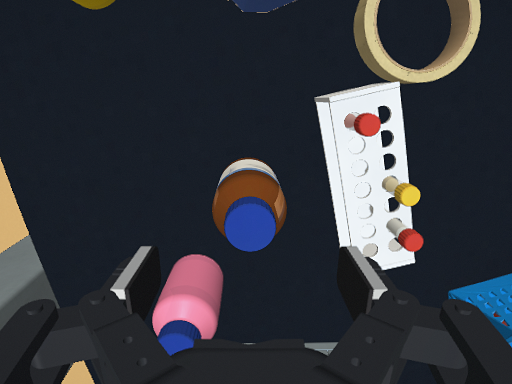

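>>> drive_tool(increments=[[0, 0.02, -0.0005, 0, 0, 0, 1], [0, 0.017, 0, 0, 0, 0, 1], [0, 0.009, 0, 0, 0, 0, 0.8], [0, 0, 0, 0, 0, 0, 0.6], [0, 0, 0, 0, 0, 0, 0], [0, 0, 0, 0, 0, 0, 0], [0, 0, 0, 0, 0, 0, 0], [0, 0, 0, 0, 0, 0, 0], [0, 0, 0, 0, 0, 0, 0], [0, 0, 0, 0, 0, 0, 0]])

```text
time: 38.5
eef_pos: [0.5855, 0.3065, 0.0906]
orientation: [-1.566, 0.126, -0.13]
force: [0.6, -0.4, 7.3]
finger_gap: 0.0309
```

```bash
python3 - <<'E'
from h import *
st()
E
```

```text
t 38.5 pos [0.5855 0.3065 0.0906] theta -9.38 tooly [ 0.003  0.001 -1.   ] F [ 0.6 -0.4  7.3] M [ 0.01  0.11 -0.  ] gap 0.0309 q [0.39 0.69 1.39 0.   1.06 0.56]
```

>>> drive_tool(increments=[[0, -0.01, 0, 0, 0, 0, 0], [0, -0.02, 0, 0, 0, 0, 0], [0, -0.035, 0, 0, 0, 0, 0], [0, -0.035, 0, 0, 0, 0, 0], [0, -0.035, 0, 0, 0, 0, 0], [0, -0.035, 0, 0, 0, 0, 0], [0.0035, 0, -0.0266, 0, 0, 0, 0], [0.0035, 0, -0.0266, 0, 0, 0, 0], [0.0035, 0, -0.0266, 0, 0, 0, 0], [0.0035, 0, -0.0266, 0, 0, 0, 0], [0.0035, 0, -0.0266, 0, 0, 0, 0], [0.0035, 0, -0.0266, 0, 0, 0, 0]])

```text
time: 39.5
eef_pos: [0.5789, 0.144, 0.2601]
orientation: [-1.567, 0.128, -0.129]
force: [0.9, 0.4, -2.0]
finger_gap: 0.0313
```

>>> drive_tool(increments=[[0.0035, 0, -0.0266, 0, 0, 0, 0], [0.0035, 0, -0.0266, 0, 0, 0, 0], [0.0035, 0, -0.0266, 0, 0, 0, 0], [0, 0, 0, 0, 0, 0, 0], [0, 0.03, 0, 0, 0, 0, 0], [0, 0.03, 0, 0, 0, 0, 0], [0, 0, 0, 0, 0, 0, 0], [0, 0, 0, 0, 0, 0, 0]])

```text
time: 40.17
eef_pos: [0.576, 0.0649, 0.1991]
orientation: [-1.567, 0.13, -0.127]
force: [-0.1, -0.7, -0.6]
finger_gap: 0.0307
```

```bash
python3 - <<'E'
from h import *
s=st(); im,d=grab_frame('wrist'); save(im,'w22.png')
im,d=grab_frame('scene'); save(im,'s22.png',(190,110,330,250),4)
E
```

```text
t 40.17 pos [0.576  0.0649 0.1991] theta -9.37 tooly [-0.002  0.    -1.   ] F [-0.1 -0.7 -0.6] M [-0.   -0.02 -0.02] gap 0.0307 q [0.01 0.46 1.5  0.   1.18 0.17]
```

View pics/w22.png

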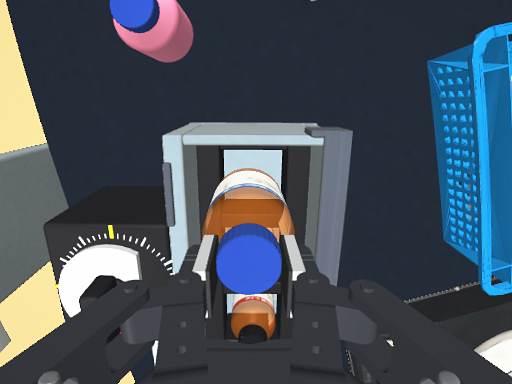

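View pics/s22.png

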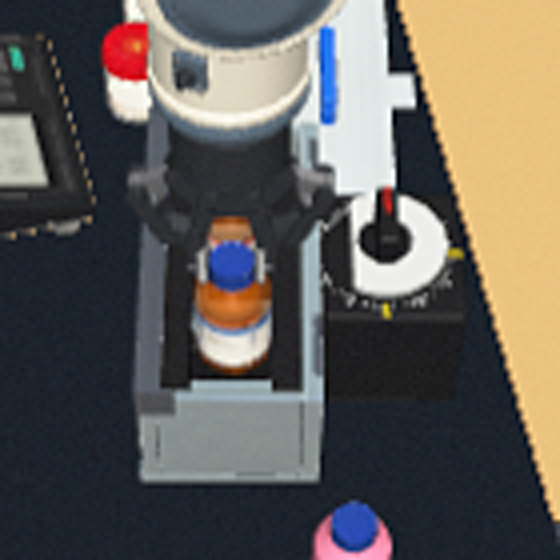

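>>> drive_tool(increments=[[0.001, 0.02, 0, 0, 0, 0, 0], [0, 0.02, 0, 0, 0, 0, 0], [0, 0.015, 0, 0, 0, 0, 0], [0, 0.015, 0, 0, 0, 0, 0], [0, 0.012, 0, 0, 0, 0, 0], [0, 0.012, 0, 0, 0, 0, 0], [0, 0, 0, 0, 0, 0, 0], [0, 0, 0, 0, 0, 0, 0]])

```text
time: 40.93
eef_pos: [0.5783, 0.0647, 0.1061]
orientation: [-1.567, 0.127, -0.129]
force: [0.4, -0.3, -1.4]
finger_gap: 0.0312
```

```bash
python3 - <<'E'
from h import *
s=st(); im,d=grab_frame('wrist'); save(im,'w23.png')
E
```

```text
t 40.93 pos [0.5783 0.0647 0.1061] theta -9.36 tooly [ 0.001  0.    -1.   ] F [ 0.4 -0.3 -1.4] M [-0.03 -0.05 -0.08] gap 0.0312 q [0.01 0.58 1.59 0.   0.97 0.17]
```

View pics/w23.png

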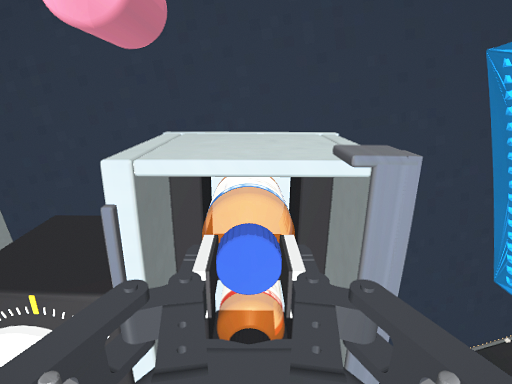

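No contact forces: the foot is inside pocket 1. Lower the last 5 mm and release.

>>> drive_tool(increments=[[0, 0.003, 0, 0, 0, 0, 0], [0, 0.0025, 0, 0, 0, 0, 0], [0, 0, 0, 0, 0, 0, 0], [0, 0, 0, 0, 0, 0, 0.55], [0, 0, 0, 0, 0, 0, 0.55], [0, 0, 0, 0, 0, 0, 0.55], [0, -0.005, 0, 0, 0, 0, 0.55], [0, -0.01, 0, 0, 0, 0, 0.55], [0, -0.03, 0, 0, 0, 0, 0.55], [0, -0.035, 0, 0, 0, 0, 0.55], [0, -0.035, 0, 0, 0, 0, 0.55], [0, -0.035, 0, 0, 0, 0, 1]])

```text
time: 41.98
eef_pos: [0.5772, 0.0646, 0.2519]
orientation: [-1.567, 0.128, -0.129]
force: [1.2, -0.4, -0.5]
finger_gap: 0.0579
```

```bash
python3 - <<'E'
from h import *
s=st(); im,d=grab_frame('wrist'); save(im,'w24.png')
im,d=grab_frame('scene'); save(im,'s24.png',(170,60,350,260),4)
im,d=grab_frame('top'); save(im,'t24.png',(180,130,450,300),3)
E
```

```text
t 41.98 pos [0.5772 0.0646 0.2519] theta -9.37 tooly [ 0.  0. -1.] F [ 1.2 -0.4 -0.5] M [-0.03 -0.03  0.05] gap 0.0579 q [0.01 0.41 1.43 0.   1.3  0.17]
```

View pics/s24.png

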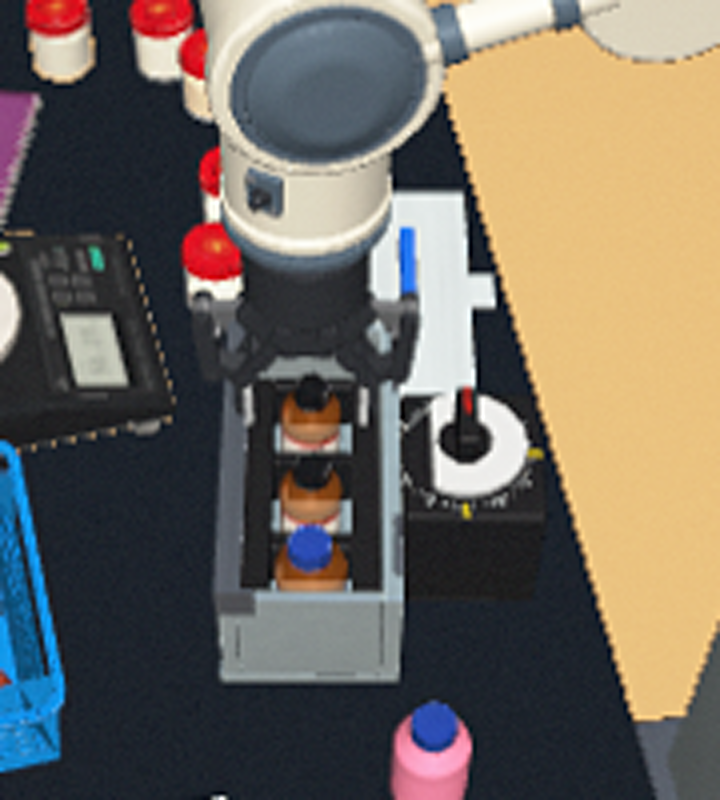

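View pics/w24.png

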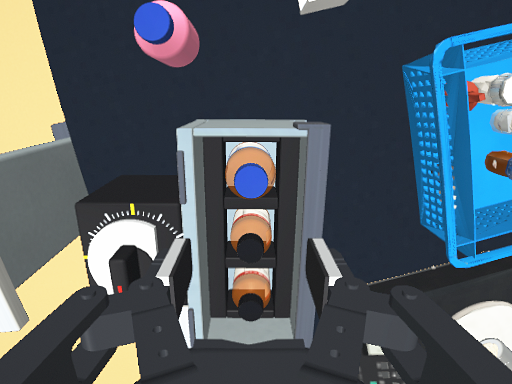

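>>> drive_tool(increments=[[-0.0062, -0.005, -0.0268, 0, 0, 0, 1], [-0.0062, 0, -0.0268, 0, 0, 0, 1], [-0.0062, 0, -0.0268, 0, 0, 0, 1], [-0.0062, 0, -0.0268, 0, 0, 0, 1], [-0.0062, 0, -0.0268, 0, 0, 0, 1], [-0.0062, 0, -0.0268, 0, 0, 0, 1], [-0.0062, 0, -0.0268, 0, 0, 0, 1], [-0.0062, 0, -0.0268, 0, 0, 0, 1], [-0.0062, 0, -0.0268, 0, 0, 0, 1], [-0.0062, 0, -0.0268, 0, 0, 0, 1], [-0.0062, 0, -0.0268, 0, 0, 0, 1], [-0.0062, 0, -0.0268, 0, 0, 0, 1]])

```text
time: 43.13
eef_pos: [0.4506, -0.2415, 0.254]
orientation: [-1.566, 0.129, -0.128]
force: [0.7, -0.4, 0.1]
finger_gap: 0.0851
```

>>> drive_tool(increments=[[-0.0062, 0, -0.0263, 0, 0, 0, 1], [0, 0, 0, 0, 0, 0, 1], [0, 0, 0, 0, 0, 0, 1], [0, 0, 0, 0, 0, 0, 1]])

```text
time: 43.47
eef_pos: [0.4411, -0.265, 0.254]
orientation: [-1.566, 0.129, -0.128]
force: [-0.1, -0.2, -0.7]
finger_gap: 0.085
```

```bash
python3 - <<'E'
from h import *
s=st(); cm=cam('wrist',s); im,d=grab_frame('wrist'); save(im,'w25.png'); np.savez('w25.npz',im=im,d=d,R=cm[2],t=cm[3])
for r in nets.tip_of('wrist','lid_handle')[:2]: print(r['score'],r['centre'],onplane(cm,[r['centre']],.034))
im,d=grab_frame('top'); save(im,'t25.png',(180,130,450,300),3)
E
```

```text
t 43.47 pos [ 0.4411 -0.265   0.254 ] theta -9.41 tooly [-0.001  0.001 -1.   ] F [-0.1 -0.2 -0.7] M [ 0.03  0.02 -0.03] gap 0.085 q [-0.66  0.32  1.58  0.    1.25 -0.49]
0.7 [250.6, 164.0] [[ 0.44166706 -0.26494849  0.034     ]]
0.54 [377.0, 151.8] [[ 0.59398479 -0.27458972  0.034     ]]
```

View pics/w25.png

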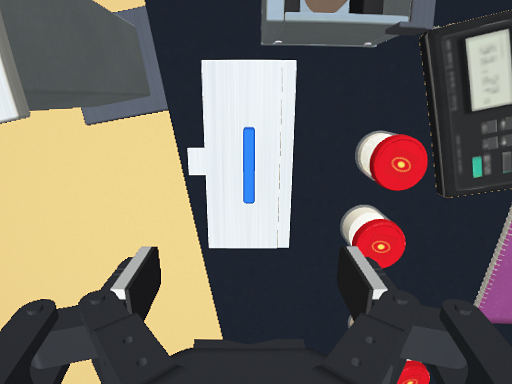

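View pics/t25.png

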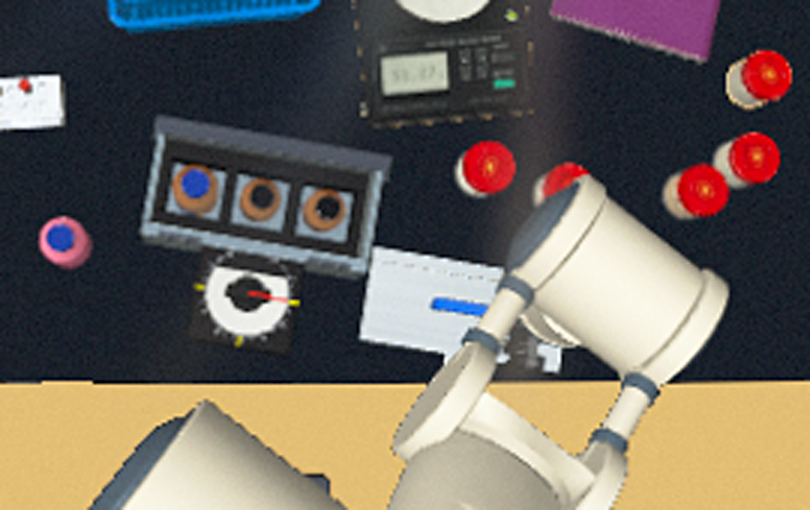

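```bash
python3 - <<'E'
from h import *
w=np.load('w25.npz'); c=cam('wrist'); cm=(c[0],c[1],w['R'],w['t'])
print(handle(cm,w['im'],.042,(225,110,275,215)))
E
```

```text
(array([ 0.43948773, -0.26282206]), ((0.439023494720459, -0.26555246114730835), (0.08882840722799301, 0.012992617674171925), 80.5791015625), 831)
```

>>> drive_tool(increments=[[0, 0.03, 0, 0, 0, 0, 1], [0, 0.04, 0, 0, 0, 0, 1], [0, 0.04, 0, 0, 0, 0, 1], [0, 0.04, 0, 0, 0, 0, 1], [0, 0.035, 0, 0, 0, 0, 1], [0, 0.025, 0, 0, 0, 0, 1], [0, 0.015, 0, 0, 0, 0, 1], [0, 0.007, 0, 0, 0, 0, 1], [0, 0, 0, 0, 0, 0, 1], [0, 0, 0, 0, 0, 0, 1]])

```text
time: 44.45
eef_pos: [0.4418, -0.2653, 0.0228]
orientation: [-1.567, 0.128, -0.128]
force: [0.7, -0.9, 0.7]
finger_gap: 0.0857
```

>>> drive_tool(increments=[[-0.001, 0.004, 0, 0, 0, 0, 1], [0, 0, 0, 0, 0, 0, 1], [0, 0, 0, 0, 0, 0, 0], [0, 0, 0, 0, 0, 0, 0], [0, 0, 0, 0, 0, 0, 0], [0, 0, 0, 0, 0, 0, 0], [0, 0, 0, 0, 0, 0, 0], [0, 0, 0, 0, 0, 0, 0], [0, 0, 0, 0, 0, 0, 0], [0, 0, 0, 0, 0, 0, 0]], grip_force=60)

```text
time: 45.28
eef_pos: [0.4404, -0.2654, 0.0185]
orientation: [-1.567, 0.128, -0.129]
force: [-1.5, -0.2, 6.0]
finger_gap: 0.0129
```

```bash
python3 - <<'E'
from h import *
s=st(); im,d=grab_frame('wrist'); save(im,'w26.png')
E
```

```text
t 45.28 pos [ 0.4404 -0.2654  0.0185] theta -9.38 tooly [ 0. -0. -1.] F [-1.5 -0.2  6. ] M [ 0.08  0.22 -0.02] gap 0.0129 q [-0.66  0.66  1.82 -0.    0.67 -0.49]
```

View pics/w26.png

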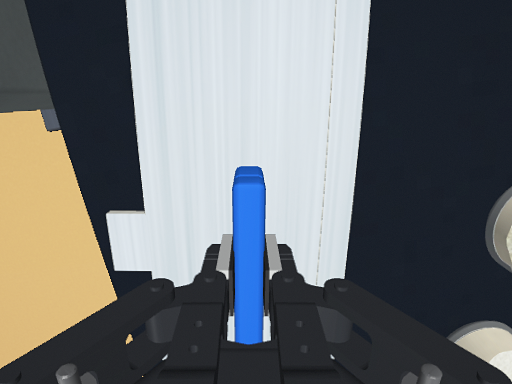

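>>> drive_tool(increments=[[0, -0.01, 0, 0, 0, 0, 0], [0, -0.03, 0, 0, 0, 0, 0], [0, -0.035, 0, 0, 0, 0, 0], [0, -0.035, 0, 0, 0, 0, 0], [0, -0.035, 0, 0, 0, 0, 0], [0, -0.035, 0, 0, 0, 0, 0], [0, -0.02, 0, 0, 0, 0, 0], [0, 0, 0, 0, 0, 0, 0], [0.0061, 0, 0.0246, 0, 0, 0, 0], [0.0061, 0, 0.0246, 0, 0, 0, 0], [0.0061, 0, 0.0246, 0, 0, 0, 0], [0.0061, 0, 0.0246, 0, 0, 0, 0]])

```text
time: 46.33
eef_pos: [0.4801, -0.171, 0.2177]
orientation: [-1.566, 0.13, -0.128]
force: [1.0, -0.7, -3.2]
finger_gap: 0.0125
```

>>> drive_tool(increments=[[0.0061, 0, 0.0246, 0, 0, 0, 0], [0.0061, 0, 0.0246, 0, 0, 0, 0], [0.0061, 0, 0.0246, 0, 0, 0, 0], [0.0061, 0, 0.0246, 0, 0, 0, 0], [0.0061, 0, 0.0246, 0, 0, 0, 0], [0.0061, 0, 0.0246, 0, 0, 0, 0], [0.0061, 0, 0.0246, 0, 0, 0, 0], [0, 0, 0, 0, 0, 5, 0], [0, 0, 0, 0, 0, 5, 0], [0, 0, 0, 0, 0, 0, 0], [0, 0, 0, 0, 0, 0, 0], [0, 0, 0, 0, 0, 0, 0]])

```text
time: 47.33
eef_pos: [0.5501, -0.0094, 0.2176]
orientation: [-1.549, 0.264, 0.007]
force: [0.1, -0.5, -3.2]
finger_gap: 0.0128
```

```bash
python3 - <<'E'
from h import *
s=st(); im,d=grab_frame('wrist'); save(im,'w27.png')
im,d=grab_frame('scene'); save(im,'s27.png',(190,110,330,250),4)
E
```

```text
t 47.33 pos [ 0.5501 -0.0094  0.2176] theta -9.4 tooly [-0.17   0.028 -0.985] F [ 0.1 -0.5 -3.2] M [-0.01 -0.19 -0.  ] gap 0.0128 q [-0.13  0.49  1.41  0.01  1.41  0.03]
```

View pics/s27.png

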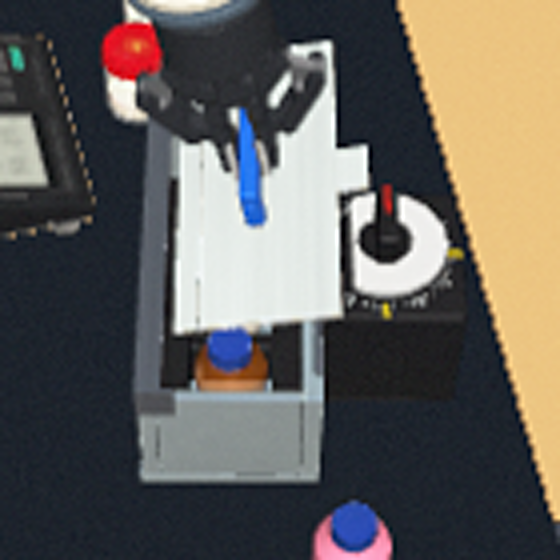

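View pics/w27.png

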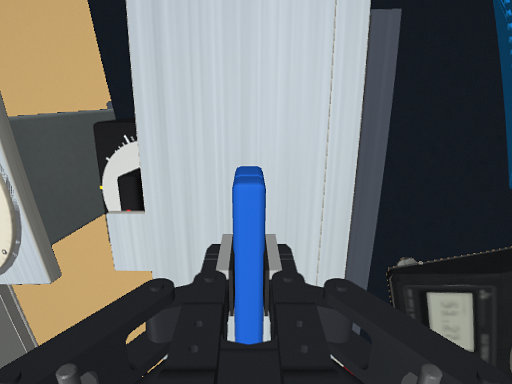

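>>> drive_tool(increments=[[0.002, -0.0003, 0, 0, 0, 0, 0], [0.0035, 0.02, 0, 0, 0, 0, 0], [0.0035, 0.02, 0, 0, 0, 0, 0], [0.0026, 0.015, 0, 0, 0, 0, 0], [0.0017, 0.0098, 0, 0, 0, 0, 0], [0.0007, 0.004, 0, 0, 0, 0, 0], [0, 0, 0, 0, 0, 0, 0], [0, 0, 0, 0, 0, 0, 0]])

```text
time: 48.1
eef_pos: [0.5528, -0.0097, 0.149]
orientation: [-1.548, 0.264, 0.008]
force: [1.2, -0.1, -2.3]
finger_gap: 0.0128
```

```bash
python3 - <<'E'
from h import *
s=st(); im,d=grab_frame('wrist'); save(im,'w28.png')
im,d=grab_frame('scene'); save(im,'s28.png',(190,110,330,250),4)
E
```

```text
t 48.1 pos [ 0.5528 -0.0097  0.149 ] theta -9.38 tooly [-0.17   0.028 -0.985] F [ 1.2 -0.1 -2.3] M [-0.03 -0.17 -0.  ] gap 0.0128 q [-0.13  0.57  1.48  0.01  1.27  0.03]
```

View pics/s28.png

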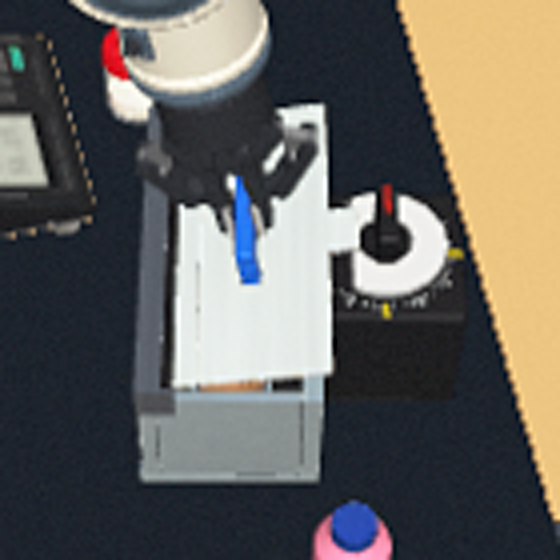

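View pics/w28.png

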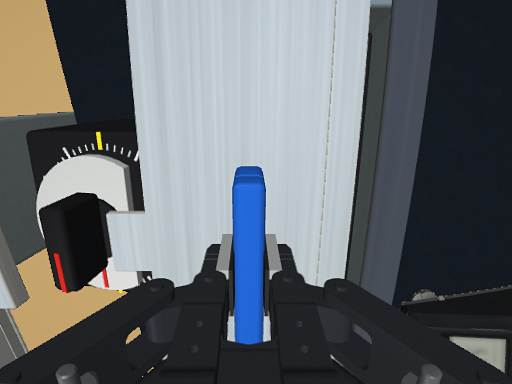

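>>> drive_tool(increments=[[0.0003, 0.002, 0, 0, 0, 0, 0], [0.0056, -0.001, 0, 0, 0, 0, 0], [0.0056, -0.001, 0, 0, 0, 0, 0], [0.0055, -0.001, 0, 0, 0, 0, 0], [0, 0, 0, 0, 0, 0, 0], [0, 0, 0, 0, 0, 0, 0]])

```text
time: 48.7
eef_pos: [0.5696, -0.0125, 0.1463]
orientation: [-1.548, 0.264, 0.008]
force: [-1.0, 0.9, -3.6]
finger_gap: 0.0127
```

```bash
python3 - <<'E'
from h import *
s=st(); im,d=grab_frame('wrist'); save(im,'w29.png')
im,d=grab_frame('scene'); save(im,'s29.png',(190,110,330,250),4)
E
```

```text
t 48.7 pos [ 0.5696 -0.0125  0.1463] theta -9.38 tooly [-0.171  0.028 -0.985] F [-1.   0.9 -3.6] M [-0.04 -0.17 -0.01] gap 0.0127 q [-0.13  0.59  1.44  0.01  1.29  0.03]
```

View pics/s29.png

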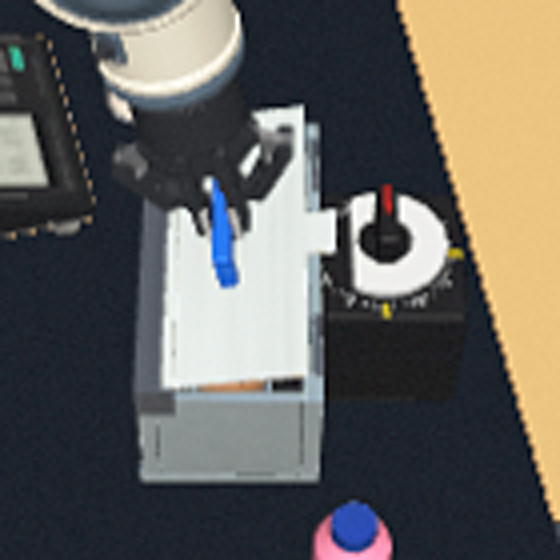

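View pics/w29.png

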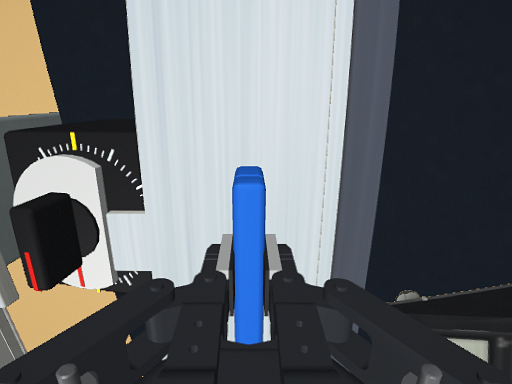

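>>> drive_tool(increments=[[-0.0008, 0.0025, 0, 0, 0, -2.5, 0], [-0.0008, 0.0025, 0, 0, 0, -2.5, 0], [-0.0008, 0.0025, 0, 0, 0, -2.5, 0], [-0.0008, 0.0025, 0, 0, 0, -2.5, 0], [0, 0, 0, 0, 0, 0, 0], [0, 0, 0, 0, 0, 0, 0]])

```text
time: 49.3
eef_pos: [0.5644, -0.0116, 0.1371]
orientation: [-1.567, 0.13, -0.127]
force: [0.7, 0.7, -3.0]
finger_gap: 0.0128
```

```bash
python3 - <<'E'
from h import *
s=st(); im,d=grab_frame('wrist'); save(im,'w30.png')
im,d=grab_frame('scene'); save(im,'s30.png',(190,110,330,250),4)
E
```

```text
t 49.3 pos [ 0.5644 -0.0116  0.1371] theta -9.37 tooly [-0.001  0.    -1.   ] F [ 0.7  0.7 -3. ] M [ 0.   -0.01  0.06] gap 0.0128 q [-0.13  0.52  1.6   0.    1.02  0.04]
```

View pics/w30.png

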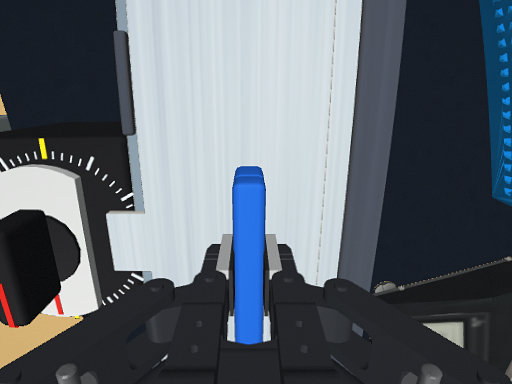

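>>> drive_tool(increments=[[0.0005, 0.0008, 0, 0, 0, 0, 0], [0, 0.0008, 0, 0, 0, 0, 0], [0, 0, 0, 0, 0, 0, 0], [0, 0, 0, 0, 0, 0, 0]])

```text
time: 49.73
eef_pos: [0.5658, -0.0118, 0.1364]
orientation: [-1.567, 0.129, -0.128]
force: [-9.8, 0.6, 24.0]
finger_gap: 0.0127
```

>>> drive_tool(increments=[[0, 0, 0, 0, 0, 0, 1], [0, 0, 0, 0, 0, 0, 1], [0, 0, 0, 0, 0, 0, 1], [0, 0, 0, 0, 0, 0, 1], [0, -0.01, 0, 0, 0, 0, 1], [0, -0.03, 0, 0, 0, 0, 1], [0, -0.04, 0, 0, 0, 0, 1], [0, -0.02, 0, 0, 0, 0, 1], [0, 0, 0, 0, 0, 0, 1], [0, 0, 0, 0, 0, 0, 1]])

```text
time: 50.57
eef_pos: [0.5662, -0.0119, 0.237]
orientation: [-1.567, 0.126, -0.131]
force: [-0.4, 0.4, -0.8]
finger_gap: 0.0856
```

```bash
cat > lidchk.py <<'E'
from h import *
import sys
s=st(); cm=cam('wrist',s); im,d=grab_frame('wrist'); save(im,sys.argv[1]+'.png')
P,px=cloud(cm,d); a=np.radians(-9.4);o=np.array([.5650,-.013])
v=P[:,:2]-o; B=np.c_[v[:,0]*np.cos(a)+v[:,1]*np.sin(a),-v[:,0]*np.sin(a)+v[:,1]*np.cos(a),P[:,2]]
for nm,(x0,x1,y0,y1) in {'nearL':(-.052,-.042,.02,.1),'nearR':(-.052,-.042,-.08,-.02),'farL':(.025,.038,.02,.1),'farR':(.025,.038,-.08,-.02),'tab':(-.076,-.062,-.012,.012)}.items():
    k=(B[:,0]>x0)&(B[:,0]<x1)&(B[:,1]>y0)&(B[:,1]<y1); print(nm,k.sum(),np.round(np.percentile(B[k][:,2],[10,50,90]),4) if k.sum() else '')
E
python3 lidchk.py w31; python3 - <<'E'
from h import *
im,d=grab_frame('scene'); save(im,'s31.png',(190,110,330,250),4)
E
```

```text
t 50.57 pos [ 0.5662 -0.0119  0.237 ] theta -9.38 tooly [ 0.003 -0.    -1.   ] F [-0.4  0.4 -0.8] M [0.02 0.03 0.03] gap 0.0856 q [-0.13  0.4   1.49 -0.    1.25  0.04]
nearL 1226 [0.1229 0.1238 0.1247]
nearR 633 [0.123  0.1238 0.1246]
farL 1632 [0.1228 0.1237 0.1247]
farR 828 [0.1229 0.1237 0.1245]
tab 1917 [0.1238 0.3053 0.3091]
```

View pics/w31.png

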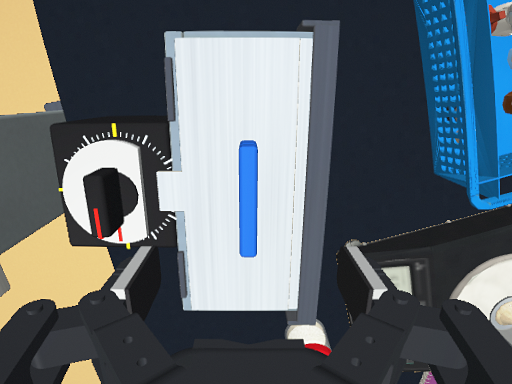

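View pics/s31.png

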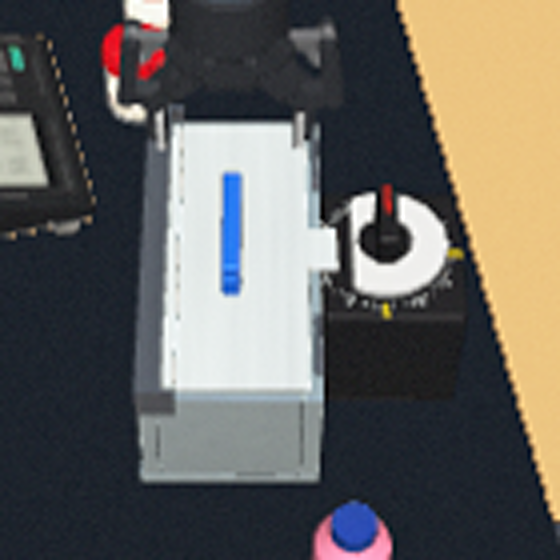

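>>> drive_tool(increments=[[-0.0287, 0, -0.0005, 0, 0, 0, 1], [-0.0287, 0, -0.0005, 0, 0, 0, 1], [-0.0287, 0, -0.0005, 0, 0, 0, 1], [-0.0287, 0, -0.0006, 0, 0, 0, 1], [0, 0.025, 0, 0, 0, 0, 1], [0, 0.03, 0, 0, 0, 0, 1], [0, 0.025, 0, 0, 0, 0, 1], [0, 0.015, 0, 0, 0, 0, 1], [0, 0, 0, 0, 0, 0, 1], [0, 0, 0, 0, 0, 0, 1]])

```text
time: 51.5
eef_pos: [0.451, 0.005, 0.1395]
orientation: [-1.567, 0.131, -0.126]
force: [0.2, 0.5, 0.4]
finger_gap: 0.0854
```

```bash
python3 - <<'E'
from h import *
s=st(); im,d=grab_frame('wrist'); save(im,'w32.png')
E
```

```text
t 51.5 pos [0.451  0.005  0.1395] theta -9.38 tooly [-0.003  0.    -1.   ] F [0.2 0.5 0.4] M [-0.07  0.03  0.02] gap 0.0854 q [-0.12  0.39  1.87  0.    0.89  0.04]
```

View pics/w32.png

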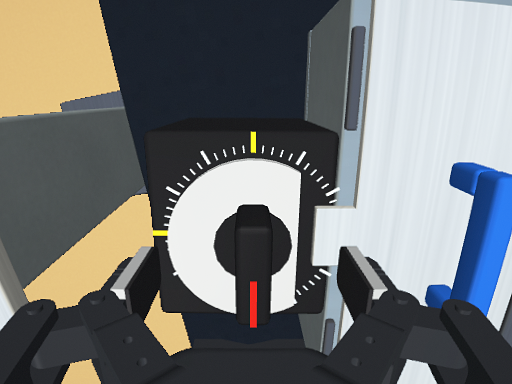

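>>> drive_tool(increments=[[0.001, -0.001, 0, 0, 0, 0, 1], [0, 0, 0, 0, 0, 0, 0], [0, 0, 0, 0, 0, 0, 0], [0, 0, 0, 0, 0, 0, 0], [0, 0, 0, 0, 0, 0, 0], [0, 0, 0, 0, 0, 0, 0], [0, 0, 0, 0, 0, 0, 0], [0, 0, 0, 0, 0, 0, 0], [0, 0, 0, 0, 0, 0, 0]], grip_force=30)

```text
time: 52.3
eef_pos: [0.4531, 0.0047, 0.1414]
orientation: [-1.567, 0.128, -0.129]
force: [-0.4, -0.7, 6.2]
finger_gap: 0.0159
```

```bash
python3 - <<'E'
from h import *
s=st()
E
```

```text
t 52.3 pos [0.4531 0.0047 0.1414] theta -9.38 tooly [ 0. -0. -1.] F [-0.4 -0.7  6.2] M [-0.04  0.14  0.04] gap 0.0159 q [-0.12  0.38  1.87 -0.    0.89  0.04]
```

>>> drive_tool(increments=[[0, 0, 0, 0, -6.9, 0, 0], [0, 0, 0, 0, -6.9, 0, 0], [0, 0, 0, 0, -6.9, 0, 0], [0, 0, 0, 0, -6.9, 0, 0], [0, 0, 0, 0, -6.9, 0, 0], [0, 0, 0, 0, -6.9, 0, 0], [0, 0, 0, 0, -6.9, 0, 0], [0, 0, 0, 0, -6.9, 0, 0], [0, 0, 0, 0, -6.9, 0, 0], [0, 0, 0, 0, -6.9, 0, 0], [0, 0, 0, 0, -6.9, 0, 0], [0, 0, 0, 0, -6.9, 0, 0]])

```text
time: 53.3
eef_pos: [0.4529, 0.0046, 0.1414]
orientation: [-1.33, -0.998, 0.998]
force: [-1.9, -0.2, 6.5]
finger_gap: 0.0151
```

>>> drive_tool(increments=[[0, 0, 0, 0, -3.6, 0, 0], [0, 0, 0, 0, -3.6, 0, 0], [0, 0, 0, 0, 0, 0, 0], [0, 0, 0, 0, 0, 0, 0], [0, 0, 0, 0, 0, 0, 0], [0, 0, 0, 0, 0, 0, 0], [0, 0, 0, 0, 0, 0, 0], [0, 0, 0, 0, 0, 0, 0]])

```text
time: 53.97
eef_pos: [0.4529, 0.0046, 0.1414]
orientation: [-1.282, -1.088, 1.088]
force: [-1.8, -0.8, 7.1]
finger_gap: 0.0154
```

```bash
python3 - <<'E'
from h import *
s=st(); im,d=grab_frame('wrist'); save(im,'w33.png')
E
```

```text
t 53.97 pos [0.4529 0.0046 0.1414] theta 80.63 tooly [ 0. -0. -1.] F [-1.8 -0.8  7.1] M [-0.22  0.3   0.07] gap 0.0154 q [-0.12  0.38  1.87 -0.    0.89 -1.53]
```

View pics/w33.png

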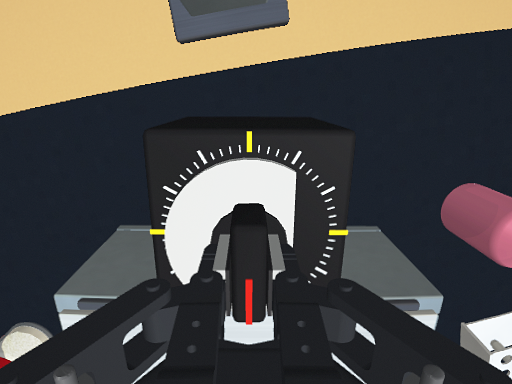

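Pointer exactly opposite the 30 mark, so it is at 0. Release, rise and check.

>>> drive_tool(increments=[[0, 0, 0, 0, 0, 0, 1], [0, 0, 0, 0, 0, 0, 1], [0, 0, 0, 0, 0, 0, 1], [0, 0, 0, 0, 0, 0, 1], [0, -0.01, 0, 0, 0, 0, 1], [0, -0.03, 0, 0, 0, 0, 1], [0, -0.04, 0, 0, 0, 0, 1], [0, -0.04, 0, 0, 0, 0, 1], [0, -0.04, 0, 0, 0, 0, 1], [0, -0.03, 0, 0, 0, 0, 1], [0, 0, 0, 0, 0, 0, 1], [0, 0, 0, 0, 0, 0, 1]])

```text
time: 55.02
eef_pos: [0.4535, 0.0046, 0.3327]
orientation: [-1.285, -1.09, 1.086]
force: [0.0, -0.5, -0.5]
finger_gap: 0.0853
```

```bash
python3 lidchk.py w34; python3 - <<'E'
from h import *
im,d=grab_frame('scene'); save(im,'s34.png',(170,60,350,340),2.1)
im,d=grab_frame('top'); save(im,'t34.png')
im=cv2.imread('pics/w34.png'); save(im,'w34c.png',(130,60,380,290),3)
E
```

```text
t 55.02 pos [0.4535 0.0046 0.3327] theta 80.63 tooly [ 0.003 -0.    -1.   ] F [ 0.  -0.5 -0.5] M [-0.02 -0.04 -0.  ] gap 0.0853 q [-0.12  0.15  1.59 -0.    1.4  -1.53]
nearL 504 [0.1226 0.1235 0.1245]
nearR 373 [0.1227 0.1235 0.1245]
farL 487 [0.1225 0.1234 0.1243]
farR 353 [0.1224 0.1233 0.1242]
tab 176 [0.1229 0.1311 0.1329]
```

View pics/w34c.png

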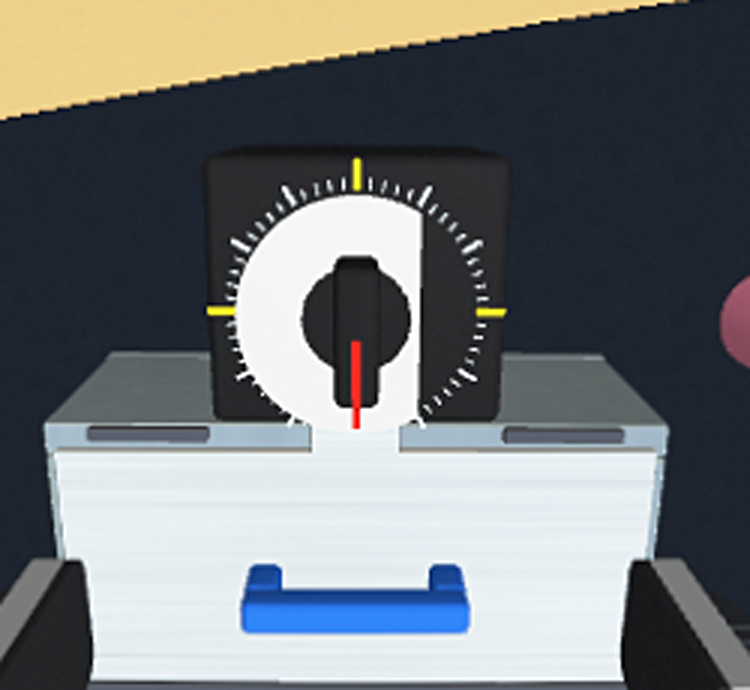

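View pics/s34.png

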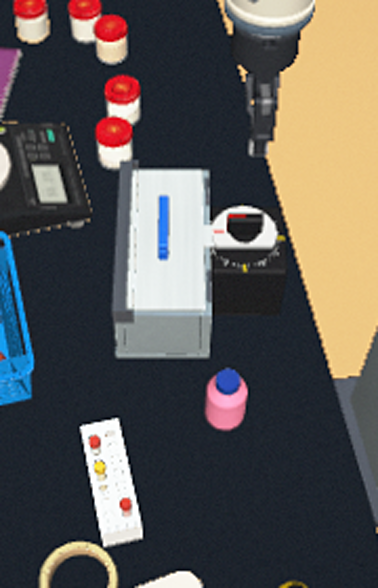

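View pics/t34.png

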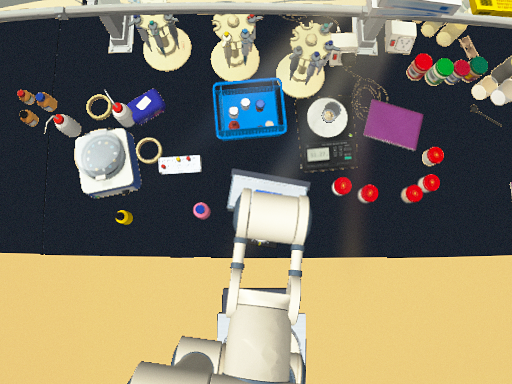

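```bash
python3 -c "
from plant import bot
print(bot.hand_in())"
```

```text
the job is handed in; nothing more can be done
None
```

The job is handed in at about 55 s: the three amber bottles are in the box, and the lid is on, flat and locked.

**What was done**
- I turned the dial right to 8, left to 50 and right to 15, with a pause of about half a second at each.
- The lid came off and was laid on the bench to the right of the lock housing.
- The blue-capped bottle went into pocket 1 and the two black-capped ones into pockets 2 and 3. I left the pink and yellow look-alikes alone.
- I tucked the lid back under the lip, lowered it, and turned the dial left to 0.

**Last checks**
- **Lid:** it reads level to within about 0.3 mm, at a height of 123.3–123.5 mm (124 mm expected).
- **Dial:** the red pointer is exactly opposite the 30 mark, so it is at 0, and the locking disc covers the tab.
- **Bottles:** a picture taken before the lid went back showed all three upright in their pockets.
- **Red-capped jars:** they are at the same pixels in the top view as at the start.
- **Gripper:** it is open and well clear of everything. The highest wrist force I read was about 27 N.

**Not as planned**
- On the last turn to 15 I miscounted and paused for about 0.7 s at roughly 13.8. I then continued right to 15 and held there; the lid came free normally.
- The camera and contact measurements of the box position disagreed by about 2 mm. I allowed for this when placing the bottles.
- The lid was never knocked aside during the run.

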